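# Pack the goods wagons into the foam carrying case

## Task

Pack up the goods wagons after the running session. The blue case's lid fits tight and has no handle: slip the blade of the palette knife into the notch at its front, prise the lid up with the blade and swing it fully open; the knife belongs back on the cork mat when you are done with it. Set every wagon in the yard upright on its wheels, one to a pocket and fully home, in the case's foam, lowering it in gently rather than letting it fall, then close the lid; leave the locomotive, paint jar and glue bottle where they are.

Things in the scene. Friction and masses are not known exactly. Their poses are not given: they have to be found in the camera images.
- case: Blue carrying case, fixed, 152 mm (its x) by 358 mm (its y), base 52 mm high, filled with dark grey foam flush with its rim. Front with the pry notch at its -x, hinge along its back edge at +x. Origin: centre of its underside, on the table. Five pockets side by side in the foam, long way along x, 66 mm apart along y; any wagon fits any pocket, either way round.
- lid (a joint): Lid angle about the case's back edge: 0 closed, grows as it opens, stop at 1.65 rad (just past upright). Stiff hinge, stays at any angle: about 2 N at the front edge raises it, half a newton lowers it. The lid is a hollow blue shell 152 x 358 x 32 mm, walls 3 mm, no handle, flush on the base's rim; the closed case is 84 mm high.
- lid_lip (a point): Point on the lid: middle of its front edge, on the upper edge of the pry notch. The notch is cut in the lower edge of the lid's front wall, 44 mm wide, 7 mm high: closed, it is a gap 52 to 59 mm above the table. A bright 44 mm plate on the lid's top marks it. Behind the 3 mm wall the lid is hollow, over level foam at 52 mm.
- hinge (a point): Middle of the hinge line on the case's back edge, 52 mm above the table; the hinge axis is the case's y.
- pocket0 (a point): Centre of the floor of foam pocket 0, 28 mm above the table; pocket 128 mm long (x), 41 mm wide (y), 24 mm deep.
- pocket1 (a point): Centre of the floor of foam pocket 1, 28 mm above the table; pocket 128 mm long (x), 41 mm wide (y), 24 mm deep.
- pocket2 (a point): Centre of the floor of foam pocket 2, 28 mm above the table; pocket 128 mm long (x), 41 mm wide (y), 24 mm deep.
- pocket3 (a point): Centre of the floor of foam pocket 3, 28 mm above the table; pocket 128 mm long (x), 41 mm wide (y), 24 mm deep.
- pocket4 (a point): Centre of the floor of foam pocket 4, 28 mm above the table; pocket 128 mm long (x), 41 mm wide (y), 24 mm deep.
- wagon_van: Model goods wagon: red-brown covered van with a grey roof; 114 mm long (its x), 34 mm wide (its y), 48 mm high. Origin: centre of its underside (wheels). About 90 g, heavy in the floor; may be absent.
- wagon_vent: Model goods wagon: pale grey louvred van with an off-white roof; 118 mm long (its x), 34 mm wide (its y), 48 mm high. Origin: centre of its underside (wheels). About 90 g, heavy in the floor; may be absent.
- wagon_timber: Model goods wagon: low wagon with a dark green side and a straw-coloured sawn-timber load; 116 mm long (its x), 34 mm wide (its y), 43 mm high. Origin: centre of its underside (wheels). About 90 g, heavy in the floor; may be absent.
- wagon_tank: Model goods wagon: silver tank wagon (a lying cylinder 34 mm in diameter, its axis 31 mm above the underside); 112 mm long (its x), 34 mm wide (its y), 48 mm high. Origin: centre of its underside (wheels). About 90 g, heavy in the floor; may be absent.
- wagon_brake: Model goods wagon: dark green brake van with a dark grey roof and open ends; 108 mm long (its x), 34 mm wide (its y), 48 mm high. Origin: centre of its underside (wheels). About 90 g, heavy in the floor; may be absent.
- knife: Palette knife, 195 mm, 65 g, lying flat. Origin: underside of the handle at its front end, where the blade begins; x points to the tip. Red handle with brass ferrule, x = -100 to 0 mm, 28 mm wide, 18 mm high. Steel blade x = 0 to 95 mm, 22 mm wide, 2 mm thick, at mid-height (9 mm above the underside). Balances near x = -17 mm.
- knife_tip (a point): Middle of the blade's tip.
- mat: Fixed cork mat, 80 mm (its x) by 240 mm (its y), 3 mm thick, on which the knife lies, along y. Origin: centre of its underside on the table.
- yard: Fixed paved yard slab with three flush tracks along its y, 280 x 440 mm, 4 mm thick, on which the wagons and the locomotive stand. Origin: on the table under the middle track (10 mm nearer the robot than the slab's middle).
- loco: Black steam locomotive with tender, 230 mm long (its x), 36 mm wide, 62 mm high, on the track farthest from the robot. Stays in the yard. Origin: centre of its underside.
- paint_jar: Small glass paint jar with a red cap, 36 mm in diameter, 45 mm high. Not to be disturbed. Origin: centre of its underside.
- glue_bottle: White glue bottle with an orange cap, 42 mm in diameter, 115 mm high. Not to be disturbed. Origin: centre of its underside.
Not all that is in view belongs to the job. There is more than one size of the knife; the job needs the larger.

How it is judged:
On the way, in this order (a step that is already met when the one before it is completed fails the run):
1. the lid is prised up with the knife's blade, no finger on the case or lid (value of joint lid above 0.1 rad and contact force between knife and case above 0.3 N and distance between knife_tip and lid_lip below 0.09 m and contact force between the fingers and case below 0.5 N), for 0.1 s.
2. the lid stands fully open (value of joint lid above 1.4 rad), for 0.2 s.
3. every wagon is fully home in a pocket while the lid is open (((horizontal distance between wagon_van and pocket0 below 0.016 m and z of wagon_van in the frame of pocket0 below 0.006 m) or (horizontal distance between wagon_van and pocket1 below 0.016 m and z of wagon_van in the frame of pocket1 below 0.006 m) or (horizontal distance between wagon_van and pocket2 below 0.016 m and z of wagon_van in the frame of pocket2 below 0.006 m) or (horizontal distance between wagon_van and pocket3 below 0.016 m and z of wagon_van in the frame of pocket3 below 0.006 m) or (horizontal distance between wagon_van and pocket4 below 0.016 m and z of wagon_van in the frame of pocket4 below 0.006 m)) and angle between each of wagon_van, wagon_vent, wagon_timber, wagon_tank, wagon_brake's own z axis and vertical below 0.12 rad and ((horizontal distance between wagon_vent and pocket0 below 0.016 m and z of wagon_vent in the frame of pocket0 below 0.006 m) or (horizontal distance between wagon_vent and pocket1 below 0.016 m and z of wagon_vent in the frame of pocket1 below 0.006 m) or (horizontal distance between wagon_vent and pocket2 below 0.016 m and z of wagon_vent in the frame of pocket2 below 0.006 m) or (horizontal distance between wagon_vent and pocket3 below 0.016 m and z of wagon_vent in the frame of pocket3 below 0.006 m) or (horizontal distance between wagon_vent and pocket4 below 0.016 m and z of wagon_vent in the frame of pocket4 below 0.006 m)) and ((horizontal distance between wagon_timber and pocket0 below 0.016 m and z of wagon_timber in the frame of pocket0 below 0.006 m) or (horizontal distance between wagon_timber and pocket1 below 0.016 m and z of wagon_timber in the frame of pocket1 below 0.006 m) or (horizontal distance between wagon_timber and pocket2 below 0.016 m and z of wagon_timber in the frame of pocket2 below 0.006 m) or (horizontal distance between wagon_timber and pocket3 below 0.016 m and z of wagon_timber in the frame of pocket3 below 0.006 m) or (horizontal distance between wagon_timber and pocket4 below 0.016 m and z of wagon_timber in the frame of pocket4 below 0.006 m)) and ((horizontal distance between wagon_tank and pocket0 below 0.016 m and z of wagon_tank in the frame of pocket0 below 0.006 m) or (horizontal distance between wagon_tank and pocket1 below 0.016 m and z of wagon_tank in the frame of pocket1 below 0.006 m) or (horizontal distance between wagon_tank and pocket2 below 0.016 m and z of wagon_tank in the frame of pocket2 below 0.006 m) or (horizontal distance between wagon_tank and pocket3 below 0.016 m and z of wagon_tank in the frame of pocket3 below 0.006 m) or (horizontal distance between wagon_tank and pocket4 below 0.016 m and z of wagon_tank in the frame of pocket4 below 0.006 m)) and ((horizontal distance between wagon_brake and pocket0 below 0.016 m and z of wagon_brake in the frame of pocket0 below 0.006 m) or (horizontal distance between wagon_brake and pocket1 below 0.016 m and z of wagon_brake in the frame of pocket1 below 0.006 m) or (horizontal distance between wagon_brake and pocket2 below 0.016 m and z of wagon_brake in the frame of pocket2 below 0.006 m) or (horizontal distance between wagon_brake and pocket3 below 0.016 m and z of wagon_brake in the frame of pocket3 below 0.006 m) or (horizontal distance between wagon_brake and pocket4 below 0.016 m and z of wagon_brake in the frame of pocket4 below 0.006 m)) and value of joint lid above 1 rad), for 0.2 s.
At the end, for the whole second after the job is handed in: Each wagon present upright (0.12 rad) in a pocket of its own, its origin within 16 mm of the pocket's centre and under 6 mm above its floor; lid shut (under 0.04 rad); knife on the mat (origin within 40 mm across, 110 mm along of its centre, under 20 mm above the table); all at rest (((horizontal distance between wagon_van and pocket0 below 0.016 m and z of wagon_van in the frame of pocket0 below 0.006 m) or (horizontal distance between wagon_van and pocket1 below 0.016 m and z of wagon_van in the frame of pocket1 below 0.006 m) or (horizontal distance between wagon_van and pocket2 below 0.016 m and z of wagon_van in the frame of pocket2 below 0.006 m) or (horizontal distance between wagon_van and pocket3 below 0.016 m and z of wagon_van in the frame of pocket3 below 0.006 m) or (horizontal distance between wagon_van and pocket4 below 0.016 m and z of wagon_van in the frame of pocket4 below 0.006 m)) and angle between each of wagon_van, wagon_vent, wagon_timber, wagon_tank, wagon_brake's own z axis and vertical below 0.12 rad and ((horizontal distance between wagon_vent and pocket0 below 0.016 m and z of wagon_vent in the frame of pocket0 below 0.006 m) or (horizontal distance between wagon_vent and pocket1 below 0.016 m and z of wagon_vent in the frame of pocket1 below 0.006 m) or (horizontal distance between wagon_vent and pocket2 below 0.016 m and z of wagon_vent in the frame of pocket2 below 0.006 m) or (horizontal distance between wagon_vent and pocket3 below 0.016 m and z of wagon_vent in the frame of pocket3 below 0.006 m) or (horizontal distance between wagon_vent and pocket4 below 0.016 m and z of wagon_vent in the frame of pocket4 below 0.006 m)) and ((horizontal distance between wagon_timber and pocket0 below 0.016 m and z of wagon_timber in the frame of pocket0 below 0.006 m) or (horizontal distance between wagon_timber and pocket1 below 0.016 m and z of wagon_timber in the frame of pocket1 below 0.006 m) or (horizontal distance between wagon_timber and pocket2 below 0.016 m and z of wagon_timber in the frame of pocket2 below 0.006 m) or (horizontal distance between wagon_timber and pocket3 below 0.016 m and z of wagon_timber in the frame of pocket3 below 0.006 m) or (horizontal distance between wagon_timber and pocket4 below 0.016 m and z of wagon_timber in the frame of pocket4 below 0.006 m)) and ((horizontal distance between wagon_tank and pocket0 below 0.016 m and z of wagon_tank in the frame of pocket0 below 0.006 m) or (horizontal distance between wagon_tank and pocket1 below 0.016 m and z of wagon_tank in the frame of pocket1 below 0.006 m) or (horizontal distance between wagon_tank and pocket2 below 0.016 m and z of wagon_tank in the frame of pocket2 below 0.006 m) or (horizontal distance between wagon_tank and pocket3 below 0.016 m and z of wagon_tank in the frame of pocket3 below 0.006 m) or (horizontal distance between wagon_tank and pocket4 below 0.016 m and z of wagon_tank in the frame of pocket4 below 0.006 m)) and ((horizontal distance between wagon_brake and pocket0 below 0.016 m and z of wagon_brake in the frame of pocket0 below 0.006 m) or (horizontal distance between wagon_brake and pocket1 below 0.016 m and z of wagon_brake in the frame of pocket1 below 0.006 m) or (horizontal distance between wagon_brake and pocket2 below 0.016 m and z of wagon_brake in the frame of pocket2 below 0.006 m) or (horizontal distance between wagon_brake and pocket3 below 0.016 m and z of wagon_brake in the frame of pocket3 below 0.006 m) or (horizontal distance between wagon_brake and pocket4 below 0.016 m and z of wagon_brake in the frame of pocket4 below 0.006 m)) and linear speed of each of wagon_van, wagon_vent, wagon_timber, wagon_tank, wagon_brake, knife below 0.02 m/s and value of joint lid below 0.04 rad and x of knife in the frame of mat between -0.04 and 0.04 m and y of knife in the frame of mat between -0.11 and 0.11 m and height (world z) of knife below 0.02 m); the robot touches nothing.
It fails at once if the locomotive, paint jar or glue bottle is moved by more than 30 mm (distance of any of loco, paint_jar, glue_bottle from where it was at the start of the episode above 0.03 m).
It fails at once if a wagon strikes the case hard (over 50 N) (contact force between any of wagon_van, wagon_vent, wagon_timber, wagon_tank, wagon_brake and case above 50 N).
It fails at once if a wagon is let fall from above the foam instead of being lowered into its pocket ((linear speed of wagon_van above 0.6 m/s and height (world z) of wagon_van above 0.04 m and contact force between the fingers and wagon_van below 0.1 N) or (linear speed of wagon_vent above 0.6 m/s and height (world z) of wagon_vent above 0.04 m and contact force between the fingers and wagon_vent below 0.1 N) or (linear speed of wagon_timber above 0.6 m/s and height (world z) of wagon_timber above 0.04 m and contact force between the fingers and wagon_timber below 0.1 N) or (linear speed of wagon_tank above 0.6 m/s and height (world z) of wagon_tank above 0.04 m and contact force between the fingers and wagon_tank below 0.1 N) or (linear speed of wagon_brake above 0.6 m/s and height (world z) of wagon_brake above 0.04 m and contact force between the fingers and wagon_brake below 0.1 N)).
Of wagon_van, wagon_vent, wagon_timber, wagon_tank, wagon_brake only 3 to 5 are there at a start; the rules pass over those that are not, and their reading is None.
At some moment in a run one of wagon_van, wagon_vent, wagon_timber, wagon_tank, wagon_brake, knife may be knocked a few centimetres aside while the robot is not near it.
It also fails if it takes over 210 s, if anything falls off the work surface, if the arm or the gripper's body presses on something with over 40 N, if the wrist force passes 120 N, or if a joint passes its speed limit or range.

## Robot

A 6-joint arm with a two-finger parallel gripper is mounted at the origin on the work surface. World frame = base frame: x ahead of the robot, y to its left, z up, the work surface at z = 0. Lengths are in m, angles in rad, forces in N, time in s.
With the tool pointing down it reaches from about 0.2 to 0.875 m from the base axis. Payload 3.4 kg.
Tool frame: the origin (TCP) lies where the fingers leave the gripper's body, on its centre line; the fingertips stand 97 mm ahead of it and the grasp point (between the pads) lies 78 mm ahead of it (ctrl.finger_overhang is the distance from the TCP to the fingertips, in m); z points along the fingers, y is the line along which they close (so a half turn about z gives the same grasp; the last joint's range is limited). The gripper opens to 94 mm and grips with 3 to 60 N. Pads are 16 mm wide; open, the fingers measure 119 mm over their backs; the gripper's body (75 mm by 177 mm) begins 78 mm behind the grasp point.
Start: joints at [1.178, 0.276, 1.505, -0, 1.361, -0.121], TCP at [0.154, 0.554, 0.303] pointing down, gripper open.
Joint ranges: [-2.89, 2.89], [-0.75, 2.08], [0.22, 2.7], [-1.18, 4.32], [0.11, 2.71], [-2.7, 2.7]. Speed limits (rad/s): [2.57, 2.57, 3.14, 3.14, 3.14, 3.14].

## Interface

Orientations are given as a unit quaternion [x, y, z, w].
In Python, from workcell import ctrl, vision, nets gives the robot as it stands.
- The arm moves only by the tool carry_out, never from a script. Its arguments are lists of equal length, an entry for each row: "xyz": the shift along the tool's x, y, z each as a share of 0.1 m, from -1 to 1, a list of three; "turn": the turn about the tool's z as a share of 2 rad, from -1 to 1; "jaw": the finger opening in mm, from 0 to 94. In form: {"xyz": [[dx, dy, dz], ...], "turn": [turn, ...], "jaw": [jaw, ...]}. A call has 1 to 5 rows; each row shifts and turns the commanded pose from where the row before left it, along the tool's axes as they then stand; what a row does not reach is not made up. A row lasts 1/10 s, in which the tool goes at most 50 mm and 8.59 degrees, less where a joint would pass 70% of its speed; a pose out of reach is approached as far as the arm can. A call with a number of a shift or a turn outside -1 to 1 is refused whole. A call with a gripper value outside its range is refused whole. The fingers move at their own pace and stop on an object; "squeeze" is the grip in N (left out, the last holds). Time passes only in rows, so rows that do not move let the fingers close. It gives the time, the measured TCP pose, the force, the opening and the grip force at its end, in the units of the state.
- ctrl.sense(): the state, without advancing time (a new reading comes with each control period).
- vision.grab_frame(name): name is "side" or "top" or "wrist"; returns a dict with "image" (400x640x3 uint8, red, green, blue), "fovy" (degrees; the focal length in pixels is half the picture's height over the tangent of half this angle, whatever the lens; pixels are square), "cx", "cy" (the principal point, pixels), "dist_coeffs" ([k1, k2, p1, p2, k3] as OpenCV has them; the pictures are not rectified), "R" (3x3) and "t" (3): a world point X has camera coordinates R X + t. Camera axes: x right, y down, z forward; pixel columns grow to the right and rows downward; lengths in m; the calibration is good to about 2 mm. A picture is of the moment at which its call begins. There is no depth.
- ctrl.hand_in(): hands the job in; it is judged then, once.
Trained networks look in a picture, given as the dict that the camera call returned (one of the last four; its "shot" number tells which), for a name from the list of things; names that differ only in an ending like _2 or _b are one class to them, and where a whole thing is asked for, a point or a joint stands for the part that bears it (a point fixed in the world has none). Each returns a list of dicts, best first, with "conf" (0 to 1); they miss things now and then, are a little off and sometimes report something else, mostly with a low value. They report only what shows in the picture. A call takes as long as a camera call. They do not tell look-alikes from the thing itself.
- nets.regions_of(picture, thing): "mask" (400x640 bool, what is visible of it) and "location" ([column, row] in pixels, amid what is visible of it).
The state is a dict: "clock": time; "qpos": joint angles; "dq": joint speeds; "joint_torque": joint torques, N m; "position": TCP position; "tcp_rot": TCP orientation; "contact_force": force on the tool from outside, world axes, zero at the start; "wrist_torque": the same for the moment, N m; "gripper_width": finger opening in m; "finger_force": force on a finger pad.
Only numpy, scipy, OpenCV 4.12 (cv2) and the standard library are available. Lean on these libraries where they do the work, as an engineer would, in place of code of your own. Each camera call takes 0.05 s, during which the arm holds its last target. There are 200 camera calls.

## Working session

There is one attempt and no reset: what is moved stays moved. The work goes in short steps, Python scripts to look and compute and a tool call to move; the robot and the scene stay as the last step left them, time stands still between calls to the robot, and variables do not carry over. Pictures are saved under pics/ and viewed, at most 14 in all, crops included, and the job is handed in when it is done.

Besides the shell and the picture viewer there is one more tool, called as name(argument=value, ...) on one line, values as JSON. carry_out: Moves the arm, as the interface text tells. Shift numbers are shares of 0.1 m and turn numbers shares of 2 rad, none past 1 either way. Its arguments: {"type":"object","properties":{"xyz":{"type":"array"},"turn":{"type":"array"},"jaw":{"type":"array"},"squeeze":{"type":"number"}},"required":["xyz","turn","jaw"]}

```bash
mkdir -p pics; ls
python3 - <<'E'
from workcell import ctrl, vision, nets
import cv2
for n in ["top","side"]:
    f=vision.grab_frame(n); cv2.imwrite(f"pics/{n}0.png",f["image"][:,:,::-1])
    print(n,f["fovy"],f["cx"],f["cy"],f["dist_coeffs"],f["R"],f["t"])
    for t in ["case","wagon_van","wagon_vent","wagon_timber","wagon_tank","wagon_brake","knife","mat","loco","yard"]:
        print(t,[(round(r["conf"],2),[round(float(v)) for v in r["location"]],int(r["mask"].sum())) for r in nets.regions_of(f,t)[:3]])
print(ctrl.sense())
E
```

```text
pics
top 54.74258607004388 317.4021120695472 196.88543789161633 [-0.02546907  0.          0.          0.          0.        ] [[-7.20390997e-03 -9.99973032e-01 -1.42787289e-03]
 [-9.77159680e-01  7.34281928e-03 -2.12379477e-01]
 [ 2.12384234e-01 -1.34702817e-04 -9.77186225e-01]] [-0.02982252  0.55138125  0.90388694]
case [(0.78, [389, 194], 9650)]
wagon_van [(0.67, [265, 201], 689)]
wagon_vent [(0.72, [205, 196], 694)]
wagon_timber [(0.57, [270, 167], 674)]
wagon_tank [(0.61, [216, 127], 1452)]
wagon_brake [(0.7, [218, 169], 676)]
knife [(0.97, [224, 244], 733), (0.84, [405, 298], 416), (0.28, [314, 243], 171)]
mat [(0.65, [242, 250], 2215)]
loco [(0.71, [214, 126], 1461), (0.52, [388, 197], 9724)]
yard [(0.66, [387, 194], 9745), (0.63, [211, 179], 11941)]
side 42.13466832386963 330.20483361494115 209.62142878732837 [0.01319134 0.         0.         0.         0.        ] [[ 0.76664516 -0.64205037 -0.00514996]
 [-0.45335029 -0.53561169 -0.71245606]
 [ 0.4546743   0.54853573 -0.70169782]] [-0.44165535  0.27774996  1.09735428]
case [(0.64, [386, 261], 11688)]
wagon_van [(0.94, [299, 19
[... 442 characters left out ...]
{'clock': 1.1, 'qpos': array([ 1.17801052e+00,  2.75865378e-01,  1.50490599e+00,  1.72241513e-05,
        1.36073250e+00, -1.20987014e-01]), 'dq': array([ 0.00037344, -0.00081502,  0.00066634,  0.00096117,  0.00212005,
        0.00041303]), 'joint_torque': array([ 7.98739766e-04, -4.04483128e+01, -2.37505585e+01,  7.03214575e-02,
        2.51670257e-02, -3.26977136e-05]), 'position': array([0.15436386, 0.55390182, 0.30271038]), 'tcp_rot': array([1.35483250e-01, 9.90779636e-01, 4.50777729e-05, 3.13288851e-06]), 'contact_force': array([0.74898295, 0.68546939, 0.67055813]), 'wrist_torque': array([ 0.00705553, -0.00497906, -0.01877443]), 'finger_force': 0.0, 'gripper_width': 0.09414932100826459}
```

Run:
```python
import cv2
a=cv2.imread("pics/top0.png"); cv2.imwrite("pics/top0b.png",cv2.resize(a[80:330,140:500],None,fx=2.2,fy=2.2,interpolation=cv2.INTER_CUBIC))
```

```text
(no output)
```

View pics/top0b.png

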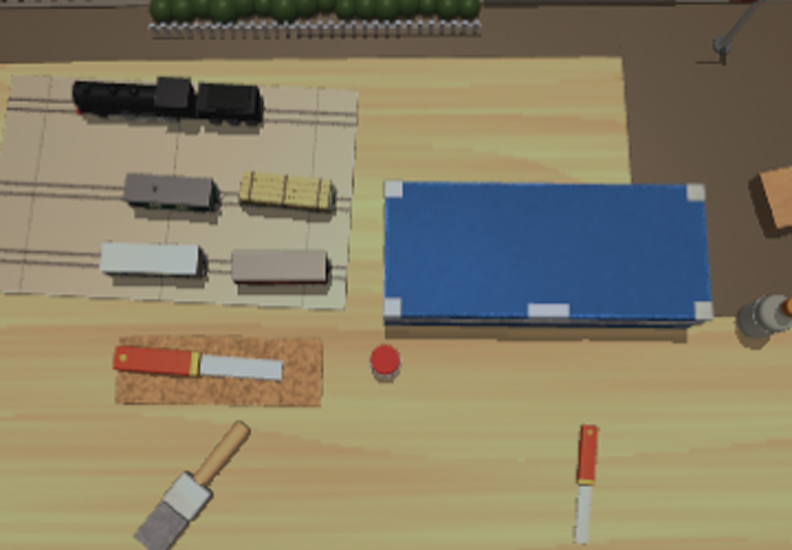

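View pics/side0.png

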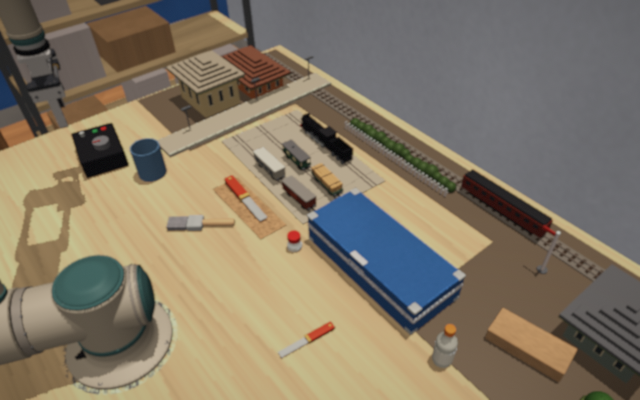

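```bash
cat > h.py <<'E'
import numpy as np, cv2
from scipy.optimize import minimize
from scipy.spatial.transform import Rotation as Ro
from workcell import ctrl, vision, nets
def cam(f):
    fl=200/np.tan(np.radians(f["fovy"]/2))
    return np.array([[fl,0,f["cx"]],[0,fl,f["cy"]],[0,0,1]]),np.array(f["dist_coeffs"])
def proj(f,P):
    K,d=cam(f); return cv2.projectPoints(np.asarray(P,float).reshape(-1,1,3),cv2.Rodrigues(np.array(f["R"]))[0],np.array(f["t"]),K,d)[0][:,0]
def unproj(f,px,z):
    K,d=cam(f); u=cv2.undistortPoints(np.asarray(px,float).reshape(-1,1,2),K,d)[:,0]
    R=np.array(f["R"]);c=-R.T@np.array(f["t"]); D=np.c_[u,np.ones(len(u))]@R
    return c+D*((z-c[2])/D[:,2])[:,None]
def box(x0,x1,w,z0,z1): return np.array([[x,y,z] for x in(x0,x1) for y in(-w/2,w/2) for z in(z0,z1)])
def place(B,p):
    c,s=np.cos(p[2]),np.sin(p[2]); return B@np.array([[c,s,0],[-s,c,0],[0,0,1]])+[p[0],p[1],0]
def sil(f,boxes,p,S=4):
    m=np.zeros((400*S,640*S),np.uint8)
    for b in boxes: cv2.fillConvexPoly(m,cv2.convexHull(((proj(f,place(b,p))+.5)*S).astype(np.int32)),1)
    return m
def fit(obs,boxes,p0,S=4):
    """obs: list of (frame,mask); maximise sum of IoU over x,y,yaw"""
    ms=[cv2.resize(m.astype(np.uint8),None,fx=S,fy=S,interpolation=cv2.INTER_NEAREST) for _,m in obs]
    def cost(p):
        c=0
        for (f,_),m in zip(obs,ms):
            s=sil(f,boxes,p,S); c-=(s&m).sum()/max(1,(s|m).sum())
        return c
    p0=np.array(p0,float)
    r=minimize(cost,p0,method="Nelder-Mead",options=dict(initial_simplex=p0+np.r_[np.zeros((1,3)),np.diag([.015,.015,.12])],maxiter=150,xatol=2e-4,fatol=1e-4))
    return r.x,-r.fun/len(obs)
BX={"case":[box(-.076,.076,.358,0,.084)],"mat":[box(-.04,.04,.24,0,.003)],
 "knife":[box(-.1,0,.028,.003,.021),box(0,.095,.022,.011,.013)]}
for n,l,hh in [("van",.114,.048),("vent",.118,.048),("timber",.116,.043),("brake",.108,.048)]: BX["wagon_"+n]=[box(-l/2,l/2,.034,.004,.004+hh)]
def best(f,name,near=None):
    r=nets.regions_of(f,name)
    if near is not None: r=[q for q in r if np.hypot(*(np.array(q["location"])-near))<45]
    return r[0]["mask"] if r else None
def rel(target,yaw=None):
    """tool-frame shift (units of 0.1 m) and turn (rad, about tool z) to a world TCP target; yaw = world angle of tool y"""
    s=ctrl.sense(); R=Ro.from_quat(s["tcp_rot"]).as_matrix()
    y=np.arctan2(R[1,1],R[0,1]); d=R.T@(np.array(target)-s["position"])
    t=None if yaw is None else -((yaw-y+np.pi/2)%np.pi-np.pi/2)
    print("pos",s["position"].round(4),"yaw_y",round(y,4),"q6",round(s["qpos"][5],2),"d/0.1",(d*10).round(3),"turn rad",t,"F",s["contact_force"].round(1),"w",round(s["gripper_width"],4))
E
python3 - <<'E'
from h import *
f=vision.grab_frame("top"); g=vision.grab_frame("side")
print(unproj(f,[[224,244]],.02),unproj(f,[[389,194]],.084))
init={"case":(389,194,.084,0),"mat":(242,250,0,0),"knife":(228,244,.02,-np.pi/2),"wagon_van":(265,201,.05,1.57),"wagon_vent":(205,196,.05,1.57),"wagon_timber":(270,167,.047,1.57),"wagon_brake":(218,169,.05,1.57)}
for n,(u,v,z,a) in init.items():
    p0=[*unproj(f,[[u,v]],z)[0][:2],a]
    o=[(f,best(f,n,(u,v)))]
    pj=proj(g,[[p0[0],p0[1],z]])[0]; o.append((g,best(g,n,pj)))
    o=[q for q in o if q[1] is not None]
    for k in ([o,o[:1],o[1:]] if len(o)>1 else [o]):
        p,s=fit(k,BX[n],p0); print(n,p.round(4),round(s,3),len(k))
    
for t in ["loco","paint_jar","glue_bottle","lid_lip"]:
    print(t,[(round(r["conf"],2),unproj(f,[r["location"]],.05)[0].round(3)) for r in nets.regions_of(f,t)[:2]])
E
```

```text
[[0.43921047 0.2037963  0.02      ]] [[ 0.5516324  -0.20810398  0.084     ]]
case [ 0.5565 -0.2055 -0.0178] 0.984 2
case [ 0.5561 -0.2049 -0.0217] 0.985 1
case [ 0.5575 -0.2054 -0.0171] 0.985 1
mat [ 0.432   0.1677 -0.0214] 0.666 2
mat [ 0.4307  0.1679 -0.0134] 0.666 1
mat [ 0.4329  0.1688 -0.02  ] 0.677 1
knife [ 0.4376  0.187  -1.6473] 0.457 2
knife [ 0.4376  0.187  -1.6473] 0.913 1
knife [ 0.4392  0.1936 -1.5708] -0.0 1
wagon_van [0.5479 0.0945 1.5199] 0.829 2
wagon_van [0.5476 0.0935 1.5343] 0.875 1
wagon_van [0.5529 0.1023 1.5061] 0.806 1
wagon_vent [0.5586 0.2456 1.4964] 0.806 2
wagon_vent [0.5574 0.2452 1.4886] 0.815 1
wagon_vent [0.563  0.254  1.4961] 0.815 1
wagon_timber [0.6475 0.0999 1.4102] 0.797 1
wagon_brake [0.6403 0.2283 1.4302] 0.82 2
wagon_brake [0.6391 0.2311 1.479 ] 0.859 1
wagon_brake [0.6449 0.2349 1.3729] 0.801 1
loco [(0.65, array([0.744, 0.23 , 0.05 ])), (0.52, array([ 0.564, -0.211,  0.05 ]))]
paint_jar [(0.54, array([ 0.484, -0.467,  0.05 ])), (0.53, array([ 0.441, -0.024,  0.05 ]))]
glue_bottle [(0.83, array([ 0.485, -0.461,  0.05 ])), (0.48, array([ 0.556, -0.201,  0.05 ]))]
lid_lip [(0.87, array([ 0.566, -0.215,  0.05 ])), (0.66, array([0.433, 0.194, 0.05 ]))]
```

carry_out(xyz=[[-0.369,-0.2625,0.053],[-0.369,-0.2625,0.053],[-0.369,-0.2625,0.053],[-0.369,-0.2625,0.053],[-0.369,-0.2625,0.053]], turn=[0,0,0,0,0], jaw=[60,60,60,60,60], squeeze=50)

```text
clock: 2.6
position: [0.2977, 0.3765, 0.2762]
tcp_rot: [0.135, 0.991, 0.0, 0.0]
contact_force: [0.0, -0.6, 0.1]
gripper_width: 0.0606
finger_force: 0.0
```

carry_out(xyz=[[-0.369,-0.2625,0.053],[-0.369,-0.2625,0.053],[-0.369,-0.2625,0.053],[-0.369,-0.2625,0.053],[-0.369,-0.2625,0.053]], turn=[0,0,0,0,0], jaw=[60,60,60,60,60])

```text
clock: 3.1
position: [0.4403, 0.2004, 0.2498]
tcp_rot: [0.136, 0.991, 0.0, 0.0]
contact_force: [1.3, 0.4, -0.8]
gripper_width: 0.0601
finger_force: 0.0
```

carry_out(xyz=[[0,0,0],[0,0,0],[0,0,0],[0,0,0],[0,0,0]], turn=[0.069,0.069,0.069,0.069,0.069], jaw=[60,60,60,60,60])

```text
clock: 3.6
position: [0.4394, 0.2019, 0.2497]
tcp_rot: [0.465, 0.885, 0.0, 0.0]
contact_force: [-0.4, 0.8, 0.7]
gripper_width: 0.06
finger_force: 0.0
```

carry_out(xyz=[[0,0,0],[0,0,0],[0,0,0],[0,0,0],[0,0,0]], turn=[0.069,0.069,0.069,0.069,0.069], jaw=[60,60,60,60,60])

```text
clock: 4.1
position: [0.4394, 0.202, 0.2498]
tcp_rot: [0.737, 0.676, 0.0, 0.0]
contact_force: [-0.1, -0.4, 0.1]
gripper_width: 0.06
finger_force: 0.0
```

Run:
```python
from h import *
rel((0.4387,0.202,0.102),-0.076)
w=vision.grab_frame("wrist"); cv2.imwrite("pics/w1.png",w["image"][:,:,::-1])
print(w["R"],w["t"],w["fovy"])
for k in ["knife"]:
  for r in nets.regions_of(w,k): print(r["conf"],r["location"],r["mask"].sum())
r=nets.regions_of(w,"knife")[0]
print(fit([(w,r["mask"])],BX["knife"],(0.4376,0.187,-1.647),2))
```

```text
pos [0.4394 0.202  0.2498] yaw_y -0.0867 q6 0.37 d/0.1 [-1.000e-03 -7.000e-03  1.478e+00] turn rad -0.01066084128361422 F [-0.1 -0.4  0.1] w 0.06
[[ 9.96192373e-01 -8.71820685e-02 -2.04859044e-04]
 [-8.39547237e-02 -9.59943028e-01  2.67321881e-01]
 [-2.35023276e-02 -2.66286820e-01 -9.63607270e-01]] [-0.41920267  0.21831631  0.40585964] 58.4988593048833
0.74 [316.1, 175.2] 5671
(array([ 0.43695364,  0.18964439, -1.64877978]), np.float64(0.9745151397347847))
```

View pics/w1.png

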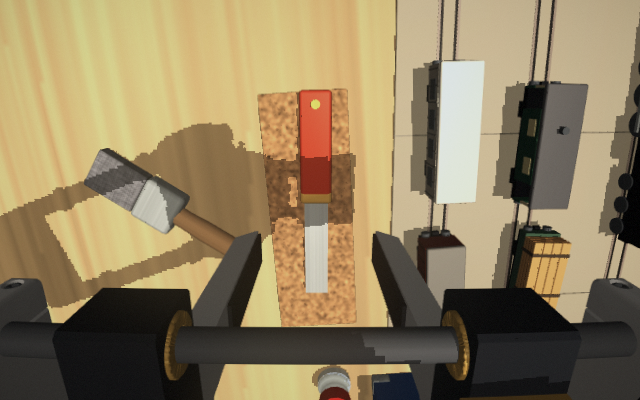

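carry_out(xyz=[[0.01,-0.014,0.45],[0,0,0.45],[0,0,0.4],[0,0,0.175],[0,0,0]], turn=[-0.005,0,0,0,0], jaw=[60,60,60,60,60])

```text
clock: 4.75
position: [0.4375, 0.2029, 0.1013]
tcp_rot: [0.731, 0.683, -0.001, -0.001]
contact_force: [0.7, -0.1, -0.1]
gripper_width: 0.0597
finger_force: 0.0
```

carry_out(xyz=[[0,0,0],[0,0,0],[0,0,0],[0,0,0],[0,0,0]], turn=[0,0,0,0,0], jaw=[15,15,15,15,15], squeeze=55)

```text
clock: 5.25
position: [0.4381, 0.2031, 0.1023]
tcp_rot: [0.732, 0.682, 0.0, 0.0]
contact_force: [-0.2, 0.6, 0.2]
gripper_width: 0.0275
finger_force: 55.0
```

carry_out(xyz=[[0,0,-0.1],[0,0,-0.3],[0,0,-0.4],[0,0,-0.4],[0,0,-0.3]], turn=[0,0,0,0,0], jaw=[15,15,15,15,15])

```text
clock: 5.75
position: [0.4383, 0.2032, 0.2554]
tcp_rot: [0.732, 0.682, 0.001, 0.001]
contact_force: [0.9, -0.1, -0.9]
gripper_width: 0.0274
finger_force: 55.0
```

Run:
```python
from h import *
c=np.array([0.5565,-0.2053]);a=-0.018
u=np.array([np.cos(a),np.sin(a)])
front=c-0.076*u; print("front mid",front)
tip=front-0.03*u; g=tip-0.110*u  # grip 15 mm behind blade root
print("pre-insert grip",g); rel((g[0],g[1],0.25),a+np.pi/2-0)
```

```text
front mid [ 0.48051231 -0.20393207]
pre-insert grip [ 0.34053499 -0.20141221]
pos [0.4383 0.2032 0.2554] yaw_y -0.0708 q6 0.36 d/0.1 [-4.105 -0.689  0.046] turn rad 1.5180081855662042 F [ 0.9 -0.1 -0.9] w 0.0274
```

carry_out(xyz=[[-0.41,-0.069,0],[-0.41,-0.069,0],[-0.41,-0.069,0],[-0.41,-0.069,0],[-0.41,-0.069,0]], turn=[0,0,0,0,0], jaw=[15,15,15,15,15])

```text
clock: 6.25
position: [0.3882, -0.0002, 0.2529]
tcp_rot: [0.731, 0.682, 0.0, 0.001]
contact_force: [0.1, 0.3, -1.0]
gripper_width: 0.0269
finger_force: 55.0
```

carry_out(xyz=[[-0.41,-0.069,0],[-0.41,-0.069,0],[-0.41,-0.069,0],[-0.41,-0.069,0],[-0.41,-0.069,0]], turn=[0,0,0,0,0], jaw=[15,15,15,15,15])

```text
clock: 6.75
position: [0.3392, -0.2024, 0.253]
tcp_rot: [0.732, 0.681, 0.0, 0.001]
contact_force: [0.5, 0.7, -0.8]
gripper_width: 0.0274
finger_force: 55.0
```

carry_out(xyz=[[0,0,0],[0,0,0],[0,0,0],[0,0,0],[0,0,0]], turn=[-0.074,-0.074,-0.074,-0.074,-0.074], jaw=[15,15,15,15,15])

```text
clock: 7.25
position: [0.3399, -0.2009, 0.2527]
tcp_rot: [0.433, 0.901, -0.0, 0.0]
contact_force: [0.1, -0.3, -0.5]
gripper_width: 0.0277
finger_force: 55.0
```

carry_out(xyz=[[0,0,0],[0,0,0],[0,0,0],[0,0,0],[0,0,0]], turn=[-0.074,-0.074,-0.074,-0.074,-0.074], jaw=[15,15,15,15,15])

```text
clock: 7.75
position: [0.3399, -0.2008, 0.2527]
tcp_rot: [0.078, 0.997, -0.0, 0.0]
contact_force: [0.1, -0.5, -0.6]
gripper_width: 0.0275
finger_force: 55.0
```

carry_out(xyz=[[0,0,0],[0,0,0]], turn=[-0.072,0], jaw=[15,15])

```text
clock: 7.95
position: [0.34, -0.2008, 0.2527]
tcp_rot: [0.009, 1.0, -0.0, 0.0]
contact_force: [0.6, -0.8, -0.2]
gripper_width: 0.0272
finger_force: 55.0
```

Run:
```python
from h import *
rel((0.3405,-0.2014,0.1485),-0.018+np.pi/2)
w=vision.grab_frame("wrist"); cv2.imwrite("pics/w2.png",w["image"][:,:,::-1])
```

```text
pos [ 0.34   -0.2008  0.2527] yaw_y 1.5528 q6 -2.26 d/0.1 [-0.005 -0.005  1.042] turn rad 8.122567590085339e-06 F [ 0.6 -0.8 -0.2] w 0.0272
```

View pics/w2.png

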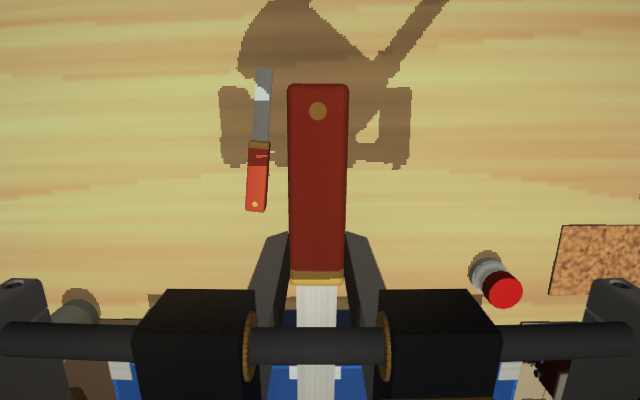

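carry_out(xyz=[[-0.005,0.005,0.35],[0,0,0.35],[0,0,0.269],[0,0,0.1],[0,0,0]], turn=[0,0,0,0,0], jaw=[15,15,15,15,15])

```text
clock: 8.5
position: [0.3402, -0.2001, 0.1445]
tcp_rot: [0.01, 1.0, 0.001, -0.001]
contact_force: [-0.5, 0.3, -0.4]
gripper_width: 0.0272
finger_force: 55.0
```

Run:
```python
from h import *
rel((0.4005,-0.2014,0.1458),-0.018+np.pi/2)
f=vision.grab_frame("side"); im=f["image"][:,:,::-1]
s=ctrl.sense()["position"]
a=-0.018;u=np.array([np.cos(a),np.sin(a),0]);b=s+[0,0,-.0903]
im=cv2.resize(np.ascontiguousarray(im[200:330,280:440]),None,fx=5,fy=4.6,interpolation=cv2.INTER_CUBIC)
for P in [b+.110*u,b+.015*u,np.array([.4805,-.2039,.0520]),np.array([.4805,-.2039,.059])]:
    q=proj(f,[P])[0]; print(q); cv2.circle(im,(int((q[0]+.5-280)*5),int((q[1]+.5-200)*4.6)),3,(0,255,0),-1)
cv2.imwrite("pics/s2.png",im)
```

```text
pos [ 0.3402 -0.2001  0.1445] yaw_y 1.5515 q6 -2.26 d/0.1 [-0.604 -0.002 -0.014] turn rad -0.001342647238554484 F [-0.5  0.3 -0.4] w 0.0272
[345.43209217 273.85455187]
[311.43322533 296.02729241]
[355.72019187 268.36974925]
[355.81161096 266.38967315]
```

View pics/s2.png

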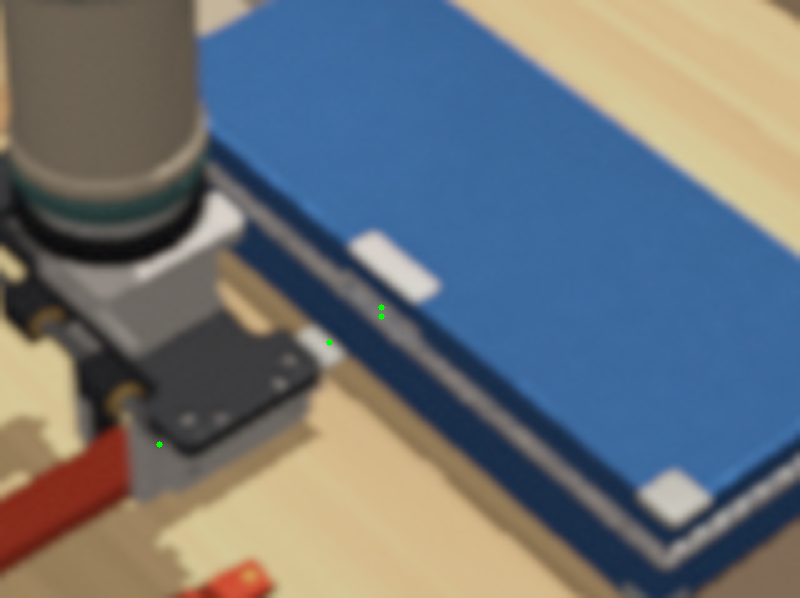

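carry_out(xyz=[[-0.1,0,0],[-0.15,0,0],[-0.15,0,0],[-0.15,0,0],[-0.15,0,0]], turn=[0,0,0,0,0], jaw=[15,15,15,15,15])

```text
clock: 9.05
position: [0.4126, -0.2018, 0.1455]
tcp_rot: [0.009, 1.0, -0.0, 0.0]
contact_force: [-0.5, -0.6, -0.7]
gripper_width: 0.0277
finger_force: 55.0
```

Run:
```python
from h import *
rel((0.4105,-0.2024,0.1458),-0.018+np.pi/2)
```

```text
pos [ 0.4126 -0.2018  0.1455] yaw_y 1.5535 q6 -2.16 d/0.1 [ 0.021 -0.007 -0.003] turn rad 0.0007259609113807741 F [-0.5 -0.6 -0.7] w 0.0277
```

carry_out(xyz=[[0,0,-0.05],[0,0,-0.05],[-0.005,0,-0.07],[-0.01,0,-0.08],[-0.015,0,-0.08]], turn=[0,0,0,0,0], jaw=[15,15,15,15,15])

```text
clock: 9.55
position: [0.4132, -0.2015, 0.179]
tcp_rot: [0.009, 1.0, 0.0, -0.0]
contact_force: [0.7, 0.3, -2.9]
gripper_width: 0.0273
finger_force: 55.0
```

carry_out(xyz=[[0,0,0],[0,0,0]], turn=[0,0], jaw=[15,15])

```text
clock: 9.75
position: [0.4135, -0.2019, 0.1788]
tcp_rot: [0.009, 1.0, -0.0, 0.0]
contact_force: [-0.5, 0.8, -1.3]
gripper_width: 0.0275
finger_force: 55.0
```

Run:
```python
from h import *
rel((0.4105,-0.2024,0.1458),-0.018+np.pi/2)
f=vision.grab_frame("side"); cv2.imwrite("pics/s3.png",cv2.resize(f["image"][180:330,240:480,::-1],None,fx=3,fy=3,interpolation=cv2.INTER_CUBIC))
```

```text
pos [ 0.4135 -0.2019  0.1788] yaw_y 1.5529 q6 -2.16 d/0.1 [ 0.03  -0.005  0.33 ] turn rad 8.880538645339442e-05 F [-0.5  0.8 -1.3] w 0.0275
```

View pics/s3.png

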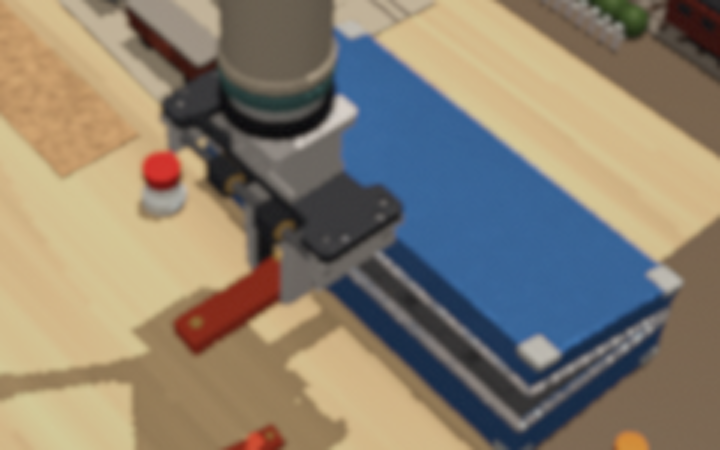

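carry_out(xyz=[[-0.038,0,-0.147],[-0.052,0,-0.143],[-0.066,0,-0.137],[-0.079,0,-0.13],[-0.092,0,-0.121]], turn=[0,0,0,0,0], jaw=[15,15,15,15,15])

```text
clock: 10.3
position: [0.4466, -0.2021, 0.2458]
tcp_rot: [0.009, 1.0, 0.001, -0.0]
contact_force: [3.4, -0.6, -7.9]
gripper_width: 0.0274
finger_force: 55.0
```

carry_out(xyz=[[-0.104,0,-0.111],[-0.114,0,-0.1],[-0.124,0,-0.088],[0,0,0]], turn=[0,0,0,0], jaw=[15,15,15,15])

```text
clock: 10.7
position: [0.4816, -0.2033, 0.2763]
tcp_rot: [0.009, 1.0, -0.0, 0.001]
contact_force: [0.2, -0.5, -1.0]
gripper_width: 0.0278
finger_force: 55.0
```

Run:
```python
from h import *
rel((0.5505,-0.205,0.251),-0.018+np.pi/2)
f=vision.grab_frame("side"); cv2.imwrite("pics/s4.png",cv2.resize(f["image"][120:330,240:480,::-1],None,fx=2.5,fy=2.5,interpolation=cv2.INTER_CUBIC))
```

```text
pos [ 0.4816 -0.2033  0.2763] yaw_y 1.5536 q6 -2.09 d/0.1 [-0.689 -0.005  0.254] turn rad 0.0007666586228820549 F [ 0.2 -0.5 -1. ] w 0.0278
```

View pics/s4.png

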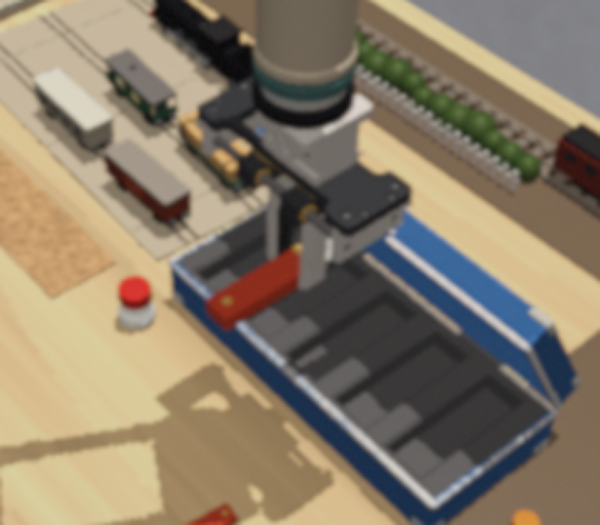

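carry_out(xyz=[[-0.1,0,0.036],[-0.1,0,0.036],[-0.1,0,0.036],[-0.1,0,0.036],[-0.1,0,0.036]], turn=[0,0,0,0,0], jaw=[15,15,15,15,15])

```text
clock: 11.25
position: [0.5314, -0.2038, 0.2573]
tcp_rot: [0.009, 1.0, 0.0, -0.0]
contact_force: [-0.8, 0.1, 0.4]
gripper_width: 0.0276
finger_force: 55.0
```

carry_out(xyz=[[-0.1,0,0.036],[-0.09,0,0.036],[0,0,0],[0,0,0],[0,0,0]], turn=[0,0,0,0,0], jaw=[15,15,15,15,15])

```text
clock: 11.75
position: [0.5496, -0.2042, 0.2509]
tcp_rot: [0.009, 1.0, -0.0, 0.0]
contact_force: [0.8, -0.3, -0.2]
gripper_width: 0.0276
finger_force: 55.0
```

Run:
```python
from h import *
rel((0.5505,-0.205,0.251),-0.018+np.pi/2)
f=vision.grab_frame("side"); cv2.imwrite("pics/s5.png",cv2.resize(f["image"][120:330,240:480,::-1],None,fx=2.5,fy=2.5,interpolation=cv2.INTER_CUBIC))
```

```text
pos [ 0.5496 -0.2042  0.2509] yaw_y 1.553 q6 -2.03 d/0.1 [-0.01  -0.008 -0.001] turn rad 0.00018319790114129653 F [ 0.8 -0.3 -0.2] w 0.0276
```

View pics/s5.png

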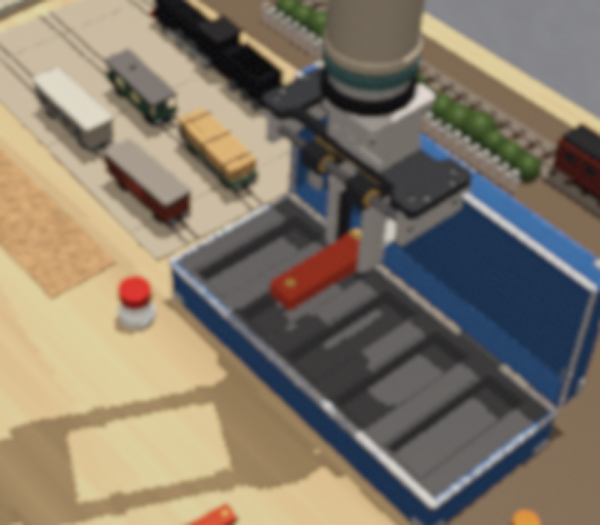

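```bash
cat >> h.py <<'E'
def lidpts(th,y):
    c=np.array([0.5565,-0.2053]);a=-0.018;u=np.array([np.cos(a),np.sin(a)]);v=np.array([-u[1],u[0]])
    P=[]
    for l,n in((.152,0),(.152,.032)):
        X=.076-l*np.cos(th)+n*np.sin(th); P.append([*(c+X*u+y*v),.052+l*np.sin(th)+n*np.cos(th)])
    return P
E
python3 - <<'E'
from h import *
f=vision.grab_frame("side"); t=vision.grab_frame("top")
m=nets.regions_of(t,"lid_lip")
for th in (1.3,1.4,1.5,1.6): print(th,proj(f,lidpts(th,-.179)).round(1).tolist(),proj(t,lidpts(th,-.179)).round(1).tolist())
im=cv2.cvtColor(f["image"][:,:,::-1],cv2.COLOR_BGR2GRAY); 
cv2.imwrite("pics/s6.png",cv2.resize(np.hstack([f["image"][200:300,400:500,::-1],t["image"][100:200,420:520,::-1]]),None,fx=4,fy=4,interpolation=cv2.INTER_CUBIC))
E
```

```text
1.3 [[461.2, 248.4], [472.4, 238.0]] [[478.8, 165.2], [479.3, 150.4]]
1.4 [[466.5, 243.7], [477.6, 234.3]] [[478.9, 158.2], [478.8, 143.6]]
1.5 [[471.7, 239.4], [482.5, 231.2]] [[478.7, 151.3], [477.9, 137.1]]
1.6 [[476.8, 235.7], [487.1, 228.6]] [[478.2, 144.7], [476.9, 131.1]]
```

View pics/s6.png

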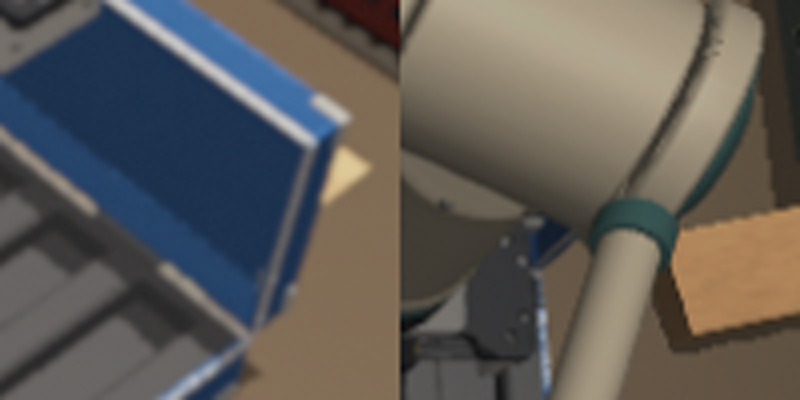

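carry_out(xyz=[[0.1,0,0],[0.3,0,0],[0.4,0,0],[0.1,0,0],[0.036,0.405,0]], turn=[0,0,0,0,0], jaw=[15,15,15,15,15])

```text
clock: 12.45
position: [0.4558, -0.165, 0.2512]
tcp_rot: [0.012, 1.0, -0.002, 0.001]
contact_force: [3.3, 0.9, -0.4]
gripper_width: 0.0276
finger_force: 55.0
```

carry_out(xyz=[[0.036,0.456,0],[0.036,0.456,0],[0.036,0.456,0],[0.036,0.456,0],[0.036,0.456,0]], turn=[0,0,0,0,0], jaw=[15,15,15,15,15])

```text
clock: 12.95
position: [0.4423, 0.0679, 0.2512]
tcp_rot: [0.009, 1.0, 0.0, 0.001]
contact_force: [0.7, -1.2, -0.5]
gripper_width: 0.0276
finger_force: 55.0
```

carry_out(xyz=[[0.036,0.456,0],[0.036,0.456,0],[0.036,0.456,0],[0,0,0],[0,0,0]], turn=[0,0,0,0.074,0.074], jaw=[15,15,15,15,15])

```text
clock: 13.45
position: [0.434, 0.2049, 0.2509]
tcp_rot: [0.157, 0.988, 0.0, 0.0]
contact_force: [0.3, -0.5, 0.0]
gripper_width: 0.0276
finger_force: 55.0
```

carry_out(xyz=[[0,0,0],[0,0,0],[0,0,0],[0,0,0],[0,0,0]], turn=[0.074,0.074,0.074,0.074,0.074], jaw=[15,15,15,15,15])

```text
clock: 13.95
position: [0.4343, 0.2032, 0.251]
tcp_rot: [0.506, 0.863, 0.0, 0.0]
contact_force: [0.1, -0.1, -0.6]
gripper_width: 0.0274
finger_force: 55.0
```

carry_out(xyz=[[0,0,0],[0,0,0],[0,0,0],[0,0,0],[0,0,0]], turn=[0.074,0.074,0.074,0.074,0], jaw=[15,15,15,15,15])

```text
clock: 14.45
position: [0.4344, 0.2032, 0.251]
tcp_rot: [0.733, 0.68, 0.0, 0.0]
contact_force: [-0.4, 0.8, 0.0]
gripper_width: 0.0275
finger_force: 55.0
```

Run:
```python
from h import *
rel((0.438,0.203,0.1025),-0.05)
g=vision.grab_frame("side")
o=best(g,"mat"); print(o is not None and fit([(g,o)],BX["mat"],(.432,.168,-.02)))
```

```text
pos [0.4344 0.2032 0.251 ] yaw_y -0.0749 q6 0.37 d/0.1 [0.    0.035 1.485] turn rad -0.024868208467654362 F [-0.4  0.8  0. ] w 0.0275
(array([ 0.43309002,  0.16938988, -0.02059879]), np.float64(0.9709755945321765))
```

carry_out(xyz=[[0,0,0.45],[0,0,0.45],[0,0,0.35],[0,0,0.15],[0,0,0.08]], turn=[0,0,0,0,0], jaw=[15,15,15,15,15])

```text
clock: 15.05
position: [0.4332, 0.2028, 0.1019]
tcp_rot: [0.732, 0.681, -0.002, -0.001]
contact_force: [-13.0, -3.8, 55.4]
gripper_width: 0.0276
finger_force: 55.1
```

carry_out(xyz=[[0,0,0],[0,0,0],[0,0,0],[0,0,0],[0,0,0]], turn=[0,0,0,0,0], jaw=[15,50,50,50,50])

```text
clock: 15.55
position: [0.4346, 0.2033, 0.1031]
tcp_rot: [0.733, 0.68, 0.0, 0.0]
contact_force: [0.3, -0.5, 0.2]
gripper_width: 0.0498
finger_force: 0.0
```

carry_out(xyz=[[0,0,-0.1],[0,0,-0.4],[0,0,-0.45],[0,0,-0.45],[0,0,-0.45]], turn=[0,0,0,0,0], jaw=[50,50,50,50,50])

```text
clock: 16.05
position: [0.4339, 0.2031, 0.2905]
tcp_rot: [0.733, 0.68, 0.0, 0.0]
contact_force: [0.8, 0.3, -0.1]
gripper_width: 0.0504
finger_force: 0.0
```

```bash
cat >> h.py <<'E'
def rgn(f,name,z):
    return [(round(r["conf"],2),[round(float(v)) for v in r["location"]],int(r["mask"].sum())) for r in nets.regions_of(f,name)]
E
python3 - <<'E'
from h import *
rel((0.548,0.0945,0.25),-0.05)
w=vision.grab_frame("wrist")
cv2.imwrite("pics/w3.png",w["image"][:,:,::-1])
for n in ["wagon_van","wagon_vent","wagon_timber","wagon_brake","knife"]: print(n,rgn(w,n,0))
E
```

```text
pos [0.4339 0.2031 0.2905] yaw_y -0.0748 q6 0.37 d/0.1 [-0.998  1.219  0.405] turn rad -0.02481818903980515 F [ 0.8  0.3 -0.1] w 0.0504
wagon_van [(0.77, [434, 254], 2955)]
wagon_vent [(0.59, [440, 130], 5783)]
wagon_timber [(0.92, [521, 253], 3546), (0.58, [386, 385], 1184)]
wagon_brake [(0.75, [525, 142], 5948)]
knife [(0.57, [319, 171], 4602), (0.43, [502, 119], 45173)]
```

View pics/w3.png

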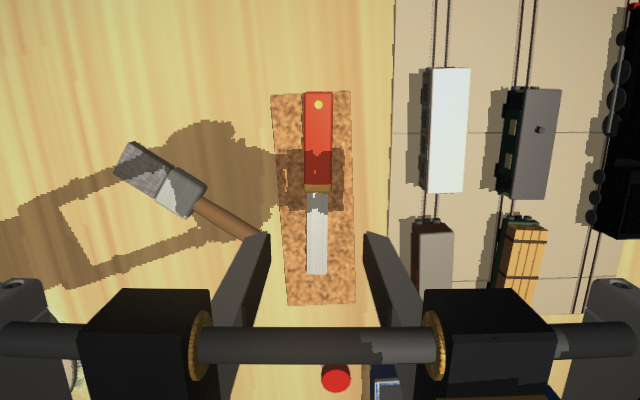

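Run:
```python
from h import *
w=vision.grab_frame("wrist"); g=vision.grab_frame("side"); t=vision.grab_frame("top")
P={"wagon_van":(.548,.0945,1.53),"wagon_vent":(.558,.2456,1.52),"wagon_timber":(.6475,.1,1.5),"wagon_brake":(.64,.23,1.5)}
for n,p0 in P.items():
    for k,fr in (("w",w),("s",g),("t",t)):
        q=proj(fr,[[p0[0],p0[1],.045]])[0]; m=best(fr,n,q)
        if m is None: continue
        p,s=fit([(fr,m)],BX[n],p0,3); print(n,k,p.round(4),round(s,3))
```

```text
wagon_van w [0.5485 0.095  1.6377] 0.576
wagon_van s [0.5505 0.1032 1.5166] 0.796
wagon_van t [0.5469 0.0942 1.5782] 0.857
wagon_vent w [0.556  0.2433 1.5575] 0.858
wagon_vent s [0.5631 0.2533 1.4475] 0.756
wagon_vent t [0.5569 0.2451 1.555 ] 0.53
wagon_timber w [0.6447 0.0857 1.6077] 0.617
wagon_timber s [0.6453 0.096  1.3753] 0.776
wagon_timber t [0.6404 0.0908 1.3871] 0.789
wagon_brake w [0.6401 0.2269 1.5598] 0.84
wagon_brake s [0.6456 0.2373 1.438 ] 0.793
wagon_brake t [0.6381 0.2279 1.4594] 0.865
```

carry_out(xyz=[[0.167,0.4,0.135],[0.167,0.4,0.135],[0.166,0.392,0.135],[0,0,0],[0,0,0]], turn=[0,0,0,-0.03,0], jaw=[62,62,62,62,62])

```text
clock: 17.6
position: [0.5576, 0.2443, 0.2458]
tcp_rot: [0.712, 0.702, -0.001, -0.001]
contact_force: [-0.8, -0.0, 0.0]
gripper_width: 0.0619
finger_force: 0.0
```

Run:
```python
from h import *
rel((0.5565,0.244,0.25),-0.015)
w=vision.grab_frame("wrist")
cv2.imwrite("pics/w4.png",w["image"][:,:,::-1])
P={"wagon_vent":(.5565,.244,1.55),"wagon_brake":(.64,.228,1.53)}
for n,p0 in P.items():
    for r in nets.regions_of(w,n):
        p,s=fit([(w,r["mask"])],BX[n],p0,3); print(n,r["conf"],r["location"],p.round(4),round(s,3))
        rc=cv2.minAreaRect(np.argwhere(r["mask"])[:,::-1].astype(np.float32)); print(unproj(w,cv2.boxPoints(rc),.052).round(4).tolist())
```

```text
pos [0.5576 0.2443 0.2458] yaw_y -0.0152 q6 0.31 d/0.1 [-0.003 -0.011 -0.042] turn rad -0.00015464101987516798 F [-0.8 -0.   0. ] w 0.0619
wagon_vent 0.61 [311.6, 193.2] [0.555  0.2443 1.5316] 0.946
[[0.5403, 0.3066, 0.052], [0.5738, 0.3061, 0.052], [0.5738, 0.1887, 0.052], [0.5364, 0.1892, 0.052]]
wagon_vent 0.39 [412.9, 199.6] [0.5565 0.244  1.55  ] -0.0
[[0.6071, 0.1832, 0.052], [0.6177, 0.2886, 0.052], [0.658, 0.2825, 0.052], [0.6515, 0.1753, 0.052]]
wagon_brake 0.69 [414.2, 196.5] [0.6387 0.2268 1.5367] 0.718
[[0.6093, 0.1829, 0.052], [0.618, 0.2884, 0.052], [0.6578, 0.2831, 0.052], [0.6532, 0.176, 0.052]]
```

View pics/w4.png

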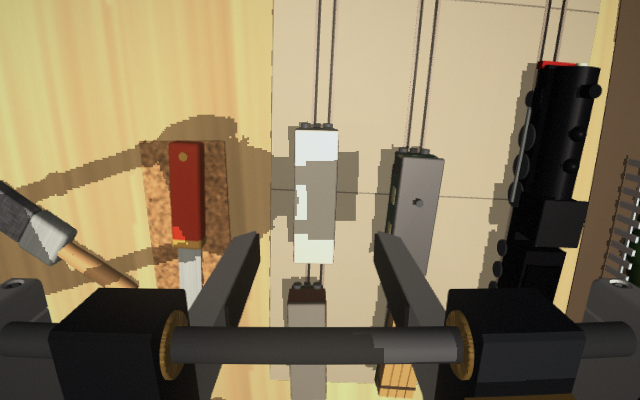

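carry_out(xyz=[[0.007,-0.016,0.4],[0,0,0.4],[0,0,0.278],[0,0,0.1],[0,0,0]], turn=[0.01,0,0,0,0], jaw=[62,62,62,62,62])

```text
clock: 18.25
position: [0.5545, 0.2446, 0.1291]
tcp_rot: [0.719, 0.694, -0.001, -0.0]
contact_force: [0.1, 0.5, -0.9]
gripper_width: 0.0616
finger_force: 0.0
```

carry_out(xyz=[[0,0,0],[0,0,0],[0,0,0],[0,0,0],[0,0,0]], turn=[0,0,0,0,0], jaw=[20,20,20,20,20], squeeze=25)

```text
clock: 18.75
position: [0.5559, 0.2451, 0.1306]
tcp_rot: [0.719, 0.695, 0.001, 0.0]
contact_force: [-0.5, 0.2, 5.1]
gripper_width: 0.0342
finger_force: 25.0
```

carry_out(xyz=[[0,0,-0.1],[0,0,-0.3],[0,0,-0.4],[0,0,-0.4],[0,0,-0.2]], turn=[0,0,0,0,0], jaw=[20,20,20,20,20])

```text
clock: 19.25
position: [0.5564, 0.2452, 0.2737]
tcp_rot: [0.719, 0.695, 0.003, 0.001]
contact_force: [0.9, 0.3, -1.2]
gripper_width: 0.0336
finger_force: 25.0
```

Run:
```python
from h import *
c=np.array([0.5565,-0.2053]);a=-0.018;v=np.array([-np.sin(a),np.cos(a)])
for k in range(-2,3): print(k,(c+.066*k*v).round(4))
p=c+.132*v*-1; rel((*p,.27),a+np.pi/2)
w=vision.grab_frame("wrist"); t=vision.grab_frame("top")
cv2.imwrite("pics/w5.png",np.vstack([w["image"][80:400,:,::-1],t["image"][110:290,:,::-1]]))
```

```text
-2 [ 0.5541 -0.3373]
-1 [ 0.5553 -0.2713]
0 [ 0.5565 -0.2053]
1 [ 0.5577 -0.1393]
2 [ 0.5589 -0.0733]
pos [0.5564 0.2452 0.2737] yaw_y -0.035 q6 0.34 d/0.1 [-5.822  0.181  0.027] turn rad 1.553800385557282 F [ 0.9  0.3 -1.2] w 0.0336
```

View pics/w5.png

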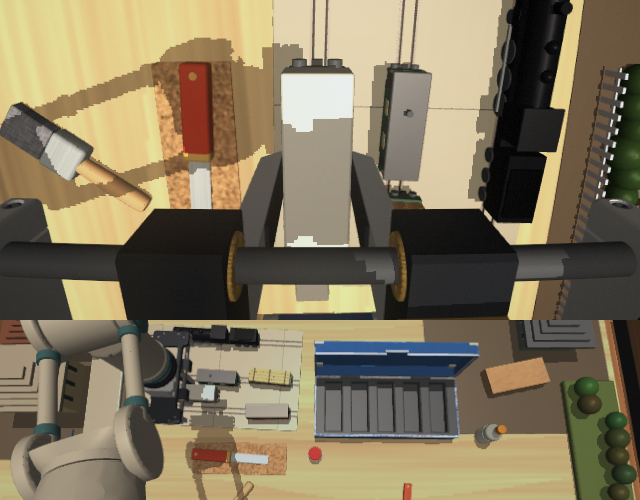

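Run:
```python
from h import *
w=vision.grab_frame("wrist"); s=ctrl.sense()["position"]; print(s)
zb=s[2]-.1306+.004
print(unproj(w,[[300,140],[334,140]],zb+.014), unproj(w,[[283,153],[352,153]],zb+.048))
r=nets.regions_of(w,"wagon_vent")
for q in r[:1]:
    m=q["mask"]; ys=np.where(m.any(1))[0]; print(q["conf"],ys.min(),ys.max(), unproj(w,[[317,ys.min()]],zb+.014))
# pockets from top view: dark rims check: fit base case
t=vision.grab_frame("top")
cv2.imwrite("pics/t5.png",cv2.resize(t["image"][125:235,300:480,::-1],None,fx=4.4,fy=4.4,interpolation=cv2.INTER_CUBIC))
for k in (-2,0,2): 
    c=np.array([0.5565,-0.2053]);a=-0.018;u=np.array([np.cos(a),np.sin(a)]);v=np.array([-u[1],u[0]])
    print(k,[((proj(t,[[*(c+X*u+(.066*k+Y)*v),.052]])[0]-[300,125]+.5)*4.4).round() for X in(-.064,.064) for Y in(-.0205,.0205)])
```

```text
[0.55571347 0.24498644 0.27095165]
[[0.54978405 0.30322167 0.15835165]
 [0.56854475 0.30254092 0.15835165]] [[0.54311747 0.30120159 0.19235165]
 [0.57496041 0.30003867 0.19235165]]
0.69 138 327 [[0.55919972 0.30397498 0.15835165]]
-2 [array([651., 423.]), array([579., 423.]), array([638., 205.]), array([567., 204.])]
0 [array([418., 421.]), array([345., 420.]), array([411., 202.]), array([340., 202.])]
2 [array([184., 419.]), array([111., 418.]), array([183., 200.]), array([113., 199.])]
```

View pics/t5.png

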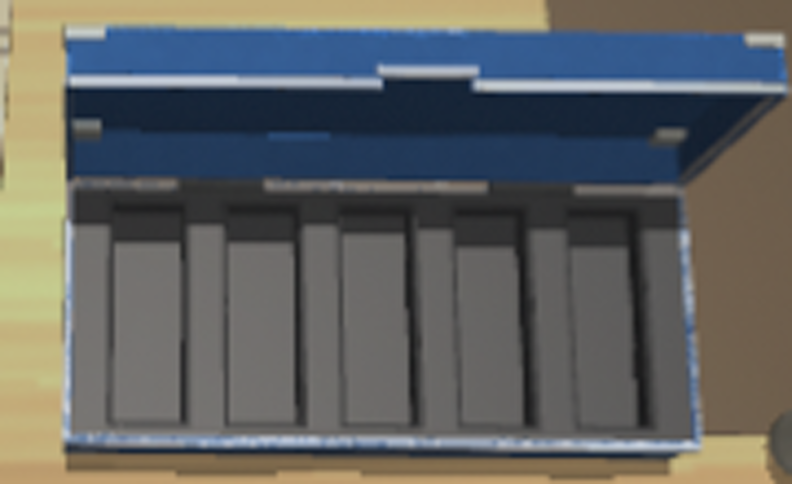

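carry_out(xyz=[[0,0,0],[0,0,0],[0,0,0],[0,0,0],[0,0,0]], turn=[0.074,0.074,0.074,0.074,0.074], jaw=[20,20,20,20,20])

```text
clock: 20.0
position: [0.5544, 0.2445, 0.2668]
tcp_rot: [0.923, 0.385, -0.002, -0.0]
contact_force: [0.3, -0.0, -0.7]
gripper_width: 0.0339
finger_force: 25.0
```

carry_out(xyz=[[0,0,0],[0,0,0],[0,0,0],[0,0,0],[0,0,0]], turn=[0.074,0.074,0.074,0.074,0.074], jaw=[20,20,20,20,20])

```text
clock: 20.5
position: [0.5544, 0.2445, 0.2668]
tcp_rot: [1.0, 0.025, -0.002, 0.001]
contact_force: [-0.6, -0.2, -0.2]
gripper_width: 0.0337
finger_force: 25.0
```

carry_out(xyz=[[0,0,0],[0.008,0.43,0],[0.008,0.43,0],[0.008,0.43,0],[0.008,0.43,0]], turn=[0.037,0,0,0,0], jaw=[20,20,20,20,20])

```text
clock: 21.0
position: [0.5542, 0.0714, 0.267]
tcp_rot: [1.0, -0.009, -0.002, 0.0]
contact_force: [1.2, 0.2, -0.3]
gripper_width: 0.0339
finger_force: 25.0
```

carry_out(xyz=[[0.007,0.43,0],[0.007,0.43,0],[0.007,0.43,0],[0.007,0.43,0],[0.007,0.43,0]], turn=[0,0,0,0,0], jaw=[20,20,20,20,20])

```text
clock: 21.5
position: [0.5538, -0.1436, 0.2671]
tcp_rot: [1.0, -0.009, -0.002, -0.001]
contact_force: [0.3, -0.5, -1.1]
gripper_width: 0.0337
finger_force: 25.0
```

carry_out(xyz=[[0.007,0.43,0],[0.007,0.43,0],[0.007,0.43,0],[0,0,0],[0,0,0]], turn=[0,0,0,0,0], jaw=[20,20,20,20,20])

```text
clock: 22.0
position: [0.5538, -0.2716, 0.2669]
tcp_rot: [1.0, -0.01, -0.002, -0.002]
contact_force: [0.6, 0.2, -0.3]
gripper_width: 0.0335
finger_force: 25.0
```

Run:
```python
from h import *
rel((.5545,-.2713,.155),-.018-np.pi/2)
w=vision.grab_frame("wrist"); cv2.imwrite("pics/w6.png",w["image"][:,:,::-1])
s=ctrl.sense()["position"]; zb=s[2]-.1306+.004
for q in nets.regions_of(w,"wagon_vent")[:2]:
    m=q["mask"]; ys=np.where(m.any(1))[0]; print(q["conf"],q["location"],ys.min(),ys.max(), unproj(w,[[317,ys.min()]],zb+.014))
```

```text
pos [ 0.5538 -0.2716  0.2669] yaw_y -1.5913 q6 1.02 d/0.1 [0.011 0.    1.119] turn rad -0.0024704342650021527 F [ 0.6  0.2 -0.3] w 0.0335
0.81 [312.6, 233.0] 139 327 [[ 0.60923347 -0.27106495  0.15476873]]
```

View pics/w6.png

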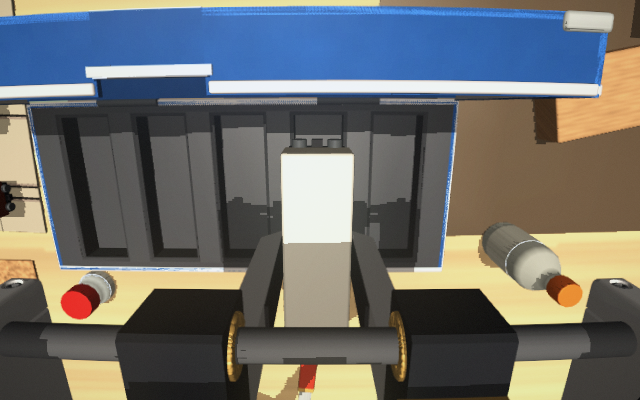

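Run:
```python
from h import *
w=vision.grab_frame("wrist"); g=cv2.cvtColor(w["image"],cv2.COLOR_RGB2GRAY).astype(int)
print("k0/-2 far,near:",unproj(w,[[243,112],[240,256],[398,112],[395,256]],.052).round(4).tolist())
print("cols k0 l/r, k-2 l/r row 180:",unproj(w,[[217,180],[268,180],[371,180],[420,180]],.052).round(4).tolist())
print(g[95:120,243].tolist(),g[240:275,232].tolist())
print(g[180,205:280].tolist(),g[180,355:450].tolist())
q=lambda k:(np.array([.5565,-.2053])+.066*k*np.array([.018,1]))
for k in (0,-1,-2): print(k,[proj(w,[[q(k)[0]+X,q(k)[1]+Y,.052]])[0].round(1).tolist() for X,Y in((.064,0),(-.064,0),(0,.0205),(0,-.0205))])
print(w["t"],-np.array(w["R"]).T@w["t"]-ctrl.sense()["position"])
```

```text
k0/-2 far,near: [[0.6214, -0.209, 0.052], [0.4934, -0.1968, 0.052], [0.6192, -0.3358, 0.052], [0.4909, -0.3385, 0.052]]
cols k0 l/r, k-2 l/r row 180: [[0.5649, -0.1824, 0.052], [0.564, -0.2265, 0.052], [0.5625, -0.3148, 0.052], [0.5618, -0.3571, 0.052]]
[93, 63, 69, 103, 139, 152, 159, 157, 159, 144, 99, 57, 57, 56, 55, 55, 60, 55, 49, 50, 56, 61, 65, 65, 63] [59, 59, 57, 60, 60, 61, 58, 58, 51, 37, 35, 34, 35, 37, 36, 33, 34, 40, 44, 50, 49, 49, 54, 54, 53, 54, 55, 55, 69, 108, 133, 148, 190, 210, 208]
[102, 102, 102, 104, 102, 103, 102, 104, 104, 102, 101, 80, 67, 65, 66, 49, 31, 31, 31, 31, 32, 58, 98, 109, 110, 109, 108, 107, 107, 107, 107, 109, 108, 108, 109, 108, 108, 110, 110, 110, 109, 108, 110, 112, 110, 111, 112, 112, 112, 112, 113, 112, 113, 113, 113, 116, 114, 116, 116, 117, 117, 116, 107, 78, 76, 88, 121, 120, 121, 120, 121, 121, 120, 121, 120] [119, 120, 118, 118, 116, 117, 115, 117, 116, 116, 115, 114, 117, 114, 109, 82, 72, 78, 103, 112, 108, 108, 108, 108, 106, 106, 107, 107, 106, 106, 104, 104, 105, 103, 102, 101, 101, 101, 101, 100, 99, 101, 100, 101, 101, 98, 100, 100, 100, 100, 101, 100, 98, 100, 99, 101, 100, 100, 72, 29, 27, 27, 29, 28, 31, 59, 68, 68, 53, 77, 96, 100, 99, 97, 98, 97, 99, 98, 98, 97, 99, 98, 97, 96, 95, 95, 96, 95, 95, 94, 95, 96, 94, 137, 241]
0 [[238.6, 113.3], [249.3, 256.8], [220.6, 189.4], [267.7, 188.5]]
-1 [[319.2, 113.0], [321.5, 256.9], [296.7, 189.4], [344.2, 188.5]]
-2 [[399.8, 113.3], [393.7, 256.8], [373.1, 189.4], [420.3, 188.6]]
[-0.25748277  0.51794174  0.50978529] [ 0.07702324 -0.00011295  0.08214919]
```

carry_out(xyz=[[0.04,-0.005,0.2],[0,0,0.3],[0,0,0.25],[0,0,0.05],[0,0,0]], turn=[0,0,0,0,0], jaw=[20,20,20,20,20])

```text
clock: 22.65
position: [0.5586, -0.2694, 0.1889]
tcp_rot: [1.0, -0.008, -0.001, -0.001]
contact_force: [0.7, -0.0, -0.4]
gripper_width: 0.0338
finger_force: 25.0
```

carry_out(xyz=[[0,0,0.04],[0,0,0.04],[0,0,0.04],[0,0,0.04],[0,0,0.04]], turn=[0,0,0,0,0], jaw=[20,20,20,20,20])

```text
clock: 23.15
position: [0.5588, -0.2709, 0.1693]
tcp_rot: [1.0, -0.009, 0.0, 0.0]
contact_force: [0.2, 0.6, -1.5]
gripper_width: 0.0337
finger_force: 25.0
```

Run:
```python
from h import *
rel((.558,-.2713,.1546),-.018-np.pi/2)
```

```text
pos [ 0.5588 -0.2709  0.1693] yaw_y -1.5891 q6 1.03 d/0.1 [-0.008  0.004  0.147] turn rad -0.00030328604915430546 F [ 0.2  0.6 -1.5] w 0.0337
```

carry_out(xyz=[[0,0,0.03],[0,0,0.03],[0,0,0.03],[0,0,0.02],[0,0,0.01]], turn=[0,0,0,0,0], jaw=[20,20,20,20,20])

```text
clock: 23.65
position: [0.5587, -0.2707, 0.1572]
tcp_rot: [1.0, -0.009, -0.0, -0.0]
contact_force: [0.3, 0.1, -1.4]
gripper_width: 0.0339
finger_force: 25.0
```

carry_out(xyz=[[0,0,0.01],[0,0,0.01],[0,0,0]], turn=[0,0,0], jaw=[20,20,20])

```text
clock: 23.95
position: [0.5588, -0.2708, 0.1554]
tcp_rot: [1.0, -0.009, 0.0, -0.0]
contact_force: [-0.4, -0.6, -0.3]
gripper_width: 0.0337
finger_force: 25.0
```

carry_out(xyz=[[0,0,0.01],[0,0,0],[0,0,0],[0,0,0],[0,0,0]], turn=[0,0,0,0,0], jaw=[20,38,48,48,48])

```text
clock: 24.45
position: [0.5588, -0.2708, 0.1545]
tcp_rot: [1.0, -0.009, 0.0, 0.0]
contact_force: [-0.4, 0.3, -0.3]
gripper_width: 0.0482
finger_force: 0.0
```

carry_out(xyz=[[0,0,-0.1],[0,0,-0.3],[0,0,-0.4],[0,0,-0.3],[0,0,0]], turn=[0,0,0,0,0], jaw=[48,48,48,48,62])

```text
clock: 24.95
position: [0.5608, -0.272, 0.2705]
tcp_rot: [1.0, -0.009, 0.005, 0.003]
contact_force: [0.3, -0.6, -0.1]
gripper_width: 0.0529
finger_force: 0.0
```

```bash
cat >> h.py <<'E'
def inpocket(name,p0,zb=.028):
    """wrist-camera height test: fit box at floor height and 12 mm higher, compare; print"""
    w=vision.grab_frame("wrist"); q=proj(w,[[p0[0],p0[1],zb+.04]])[0]; m=best(w,name,q)
    if m is None: print("not seen"); return
    l=BX[name][0][:,0].max(); h=BX[name][0][:,2].max()-.004
    for z in (zb,zb+.01,zb+.02):
        p,s=fit([(w,m)],[box(-l,l,.034,max(z,.052),z+h)],(p0[0],p0[1],-.018),3); print(z,p.round(4),round(s,3))
E
python3 - <<'E'
from h import *
inpocket("wagon_vent",(.556,-.271))
rel((0.64,0.228,0.25),-0.035)
E
```

```text
0.028 [ 0.5577 -0.2692 -0.0244] 0.953
0.038 [ 0.5579 -0.2696 -0.0209] 0.904
0.048 [ 0.5573 -0.2691 -0.0299] 0.842
pos [ 0.5589 -0.2708  0.2656] yaw_y -1.589 q6 1.03 d/0.1 [ 0.72  -5.002  0.152] turn rad -1.5539812710023453 F [ 0.7  0.1 -0. ] w 0.0599
```

carry_out(xyz=[[0,-0.455,0],[0,-0.455,0],[0,-0.455,0],[0,-0.455,0],[0,-0.455,0]], turn=[0,0,0,0,0], jaw=[60,60,60,60,60])

```text
clock: 25.55
position: [0.5618, -0.0415, 0.2627]
tcp_rot: [1.0, -0.009, -0.002, -0.0]
contact_force: [0.5, -0.1, -0.5]
gripper_width: 0.06
finger_force: 0.0
```

carry_out(xyz=[[0,-0.455,0],[0,-0.455,0],[0,-0.455,0],[0,-0.455,0],[0,-0.455,0]], turn=[0,0,0,0,0], jaw=[60,60,60,60,60])

```text
clock: 26.05
position: [0.5659, 0.1858, 0.2627]
tcp_rot: [1.0, -0.009, -0.002, 0.0]
contact_force: [1.0, -0.4, 0.7]
gripper_width: 0.0602
finger_force: 0.0
```

carry_out(xyz=[[0,-0.455,0],[0.36,0,0.08],[0.36,0,0.08],[0,0,0],[0,0,0]], turn=[0,0,0,-0.074,-0.074], jaw=[60,60,60,60,60])

```text
clock: 26.55
position: [0.6398, 0.2282, 0.245]
tcp_rot: [0.99, 0.141, -0.003, 0.0]
contact_force: [-0.3, 0.3, -0.6]
gripper_width: 0.06
finger_force: 0.0
```

carry_out(xyz=[[0,0,0],[0,0,0],[0,0,0],[0,0,0],[0,0,0]], turn=[-0.074,-0.074,-0.074,-0.074,-0.074], jaw=[60,60,60,60,60])

```text
clock: 27.05
position: [0.639, 0.2281, 0.2463]
tcp_rot: [0.872, 0.49, -0.002, -0.001]
contact_force: [-0.3, -0.8, -0.6]
gripper_width: 0.0595
finger_force: 0.0
```

carry_out(xyz=[[0,0,0],[0,0,0],[0,0,0],[0,0,0],[0,0,0]], turn=[-0.074,-0.074,-0.074,-0.037,0], jaw=[60,60,60,60,60])

```text
clock: 27.55
position: [0.639, 0.2281, 0.2465]
tcp_rot: [0.719, 0.695, -0.002, -0.001]
contact_force: [-0.5, -0.2, -1.0]
gripper_width: 0.0602
finger_force: 0.0
```

```bash
cat >> h.py <<'E'
def yardfit(name,p0,names=None):
    w=vision.grab_frame("wrist"); q=proj(w,[[p0[0],p0[1],.045]])[0]; m=best(w,name,q)
    if m is None: print(name,"not seen",rgn(w,name,0)); return
    p,s=fit([(w,m)],BX[name],p0,3); print(name,p.round(4),round(s,3))
    ys=np.where(m.any(1))[0]; xs=np.where(m.any(0))[0]; print("mask rows",ys.min(),ys.max(),"cols",xs.min(),xs.max())
    return w,m,p
E
python3 - <<'E'
from h import *
yardfit("wagon_brake",(.64,.228,1.53))
rel((0.64,0.228,0.1306),-0.035)
E
```

```text
wagon_brake [0.6368 0.2274 1.4872] 0.925
mask rows 130 259 cols 294 340
pos [0.6394 0.2282 0.2471] yaw_y -0.0367 q6 0.28 d/0.1 [-1.000e-03  9.000e-03  1.165e+00] turn rad -0.0016877616008073026 F [-0.8  0.2 -0.5] w 0.0601
```

carry_out(xyz=[[0,-0.018,0.4],[0,0,0.4],[0,0,0.27],[0,0,0.1],[0,0,0]], turn=[0.015,0,0,0,0], jaw=[60,60,60,60,60])

```text
clock: 28.15
position: [0.6372, 0.2282, 0.1297]
tcp_rot: [0.73, 0.684, -0.002, -0.001]
contact_force: [0.1, 0.5, -0.3]
gripper_width: 0.0604
finger_force: 0.0
```

carry_out(xyz=[[0,0,0],[0,0,0],[0,0,0],[0,0,0],[0,0,0]], turn=[0,0,0,0,0], jaw=[20,20,20,20,20])

```text
clock: 28.65
position: [0.6386, 0.2286, 0.1329]
tcp_rot: [0.73, 0.684, 0.001, 0.0]
contact_force: [-0.4, -0.4, 4.8]
gripper_width: 0.0337
finger_force: 24.9
```

carry_out(xyz=[[0,0,-0.1],[0,0,-0.3],[0,0,-0.4],[0,0,-0.4],[0,0,-0.2]], turn=[0,0,0,0,0], jaw=[20,20,20,20,20])

```text
clock: 29.15
position: [0.6391, 0.2287, 0.276]
tcp_rot: [0.73, 0.684, 0.003, 0.001]
contact_force: [0.9, -0.9, -0.7]
gripper_width: 0.0338
finger_force: 24.9
```

carry_out(xyz=[[0,0,0],[0,0,0]], turn=[0,0], jaw=[20,20])

```text
clock: 29.35
position: [0.6377, 0.2283, 0.2711]
tcp_rot: [0.73, 0.684, -0.0, -0.0]
contact_force: [-0.1, -0.2, -1.4]
gripper_width: 0.0338
finger_force: 24.9
```

```bash
cat >> h.py <<'E'
def held(name,zg):
    """far end of the held wagon along tool x relative to TCP, from the wrist view; zg = TCP height at grasp"""
    w=vision.grab_frame("wrist"); s=ctrl.sense(); R=Ro.from_quat(s["tcp_rot"]).as_matrix(); zb=s["position"][2]-zg+.004
    for q in nets.regions_of(w,name)[:2]:
        ys,xs=np.where(q["mask"]); k=ys<ys.min()+3; P=unproj(w,[[xs[k].mean(),ys.min()]],zb+.014)[0]
        o=R.T@(P-s["position"]); l=BX[name][0][:,0].max(); print(q["conf"],"rows",ys.min(),ys.max(),"end offset",o.round(4),"centre off along tool x",round(o[0]-l,4))
E
python3 - <<'E'
from h import *
held("wagon_brake",.1306); rel((.5565,-.2053,.265),-.018-np.pi/2)
E
```

```text
0.66 rows 148 326 end offset [0.0532 0.0009 0.1126] centre off along tool x -0.0008
0.35 rows 36 288 end offset [0.1116 0.0708 0.1123] centre off along tool x 0.0576
pos [0.6371 0.2281 0.2693] yaw_y -0.065 q6 0.31 d/0.1 [-4.377 -0.523  0.05 ] turn rad 1.5237682517909477 F [ 0.1 -0.1 -0.7] w 0.0339
```

carry_out(xyz=[[0,0,0],[0,0,0],[0,0,0],[0,0,0],[0,0,0]], turn=[0.074,0.074,0.074,0.074,0.074], jaw=[20,20,20,20,20])

```text
clock: 29.95
position: [0.6373, 0.2282, 0.2689]
tcp_rot: [0.929, 0.371, -0.002, -0.0]
contact_force: [0.7, 0.3, -0.7]
gripper_width: 0.034
finger_force: 24.9
```

carry_out(xyz=[[0,0,0],[0,0,0],[0,0,0],[0,0,0],[0,0,0]], turn=[0.074,0.074,0.074,0.074,0.074], jaw=[20,20,20,20,20])

```text
clock: 30.45
position: [0.6374, 0.2282, 0.2689]
tcp_rot: [1.0, 0.01, -0.002, 0.0]
contact_force: [-0.3, 0.1, -0.9]
gripper_width: 0.0337
finger_force: 24.9
```

carry_out(xyz=[[-0.364,0,0],[-0.364,0,0],[0,0.435,0],[0,0.435,0],[0,0.435,0]], turn=[0.022,0,0,0,0], jaw=[20,20,20,20,20])

```text
clock: 30.95
position: [0.5616, 0.0968, 0.2696]
tcp_rot: [1.0, -0.008, -0.002, 0.0]
contact_force: [0.0, 0.0, -1.0]
gripper_width: 0.0337
finger_force: 24.9
```

carry_out(xyz=[[0,0.435,0],[0,0.435,0],[0,0.435,0],[0,0.435,0],[0,0.435,0]], turn=[0,0,0,0,0], jaw=[20,20,20,20,20])

```text
clock: 31.45
position: [0.5579, -0.1213, 0.2695]
tcp_rot: [1.0, -0.009, -0.002, -0.001]
contact_force: [1.1, -0.1, 0.0]
gripper_width: 0.0337
finger_force: 24.9
```

carry_out(xyz=[[0,0.435,0],[0,0.435,0],[0,0,0],[0,0,0],[0,0,0]], turn=[0,0,0,0,0], jaw=[20,20,20,20,20])

```text
clock: 31.95
position: [0.5569, -0.2057, 0.2702]
tcp_rot: [1.0, -0.009, -0.001, -0.001]
contact_force: [0.3, -0.6, -1.0]
gripper_width: 0.0338
finger_force: 24.9
```

Run:
```python
from h import *
held("wagon_brake",.132); rel((.557,-.2048,.157),-.018-np.pi/2)
```

```text
0.9 rows 148 327 end offset [0.0505 0.0002 0.1139] centre off along tool x -0.0035
pos [ 0.5572 -0.2053  0.2709] yaw_y -1.5874 q6 1.12 d/0.1 [-1.000e-03 -4.000e-03  1.139e+00] turn rad 0.0013880890775932464 F [-0.5  0.5 -0.7] w 0.0337
```

carry_out(xyz=[[0.02,0,0.2],[0,0,0.3],[0,0,0.25],[0,0,0.05],[0,0,0]], turn=[0,0,0,0,0], jaw=[20,20,20,20,20])

```text
clock: 32.55
position: [0.5592, -0.2057, 0.1909]
tcp_rot: [1.0, -0.008, -0.001, -0.001]
contact_force: [0.1, 0.1, -0.1]
gripper_width: 0.0339
finger_force: 24.9
```

carry_out(xyz=[[0,0,0.04],[0,0,0.04],[0,0,0.04],[0,0,0.04],[0,0,0.04]], turn=[0,0,0,0,0], jaw=[20,20,20,20,20])

```text
clock: 33.05
position: [0.5594, -0.2069, 0.1713]
tcp_rot: [1.0, -0.009, 0.0, 0.0]
contact_force: [0.2, -0.1, -1.2]
gripper_width: 0.0336
finger_force: 24.9
```

carry_out(xyz=[[0,0,0.03],[0,0,0.03],[0,0,0.03],[0,0,0.01],[0,0,0.01]], turn=[0,0,0,0,0], jaw=[20,20,20,20,20])

```text
clock: 33.55
position: [0.5594, -0.2069, 0.1603]
tcp_rot: [1.0, -0.009, -0.0, -0.0]
contact_force: [-0.6, -0.1, -0.9]
gripper_width: 0.0335
finger_force: 24.9
```

carry_out(xyz=[[0,0,0.01],[0,0,0.01],[0,0,0.01],[0,0,0],[0,0,0]], turn=[0,0,0,0,0], jaw=[20,20,20,20,20])

```text
clock: 34.05
position: [0.5594, -0.2068, 0.1575]
tcp_rot: [1.0, -0.009, 0.0, -0.0]
contact_force: [-0.3, -0.6, -1.0]
gripper_width: 0.0333
finger_force: 24.9
```

carry_out(xyz=[[0,0,0.01],[0,0,0],[0,0,0],[0,0,0],[0,0,0]], turn=[0,0,0,0,0], jaw=[20,20,36,48,48])

```text
clock: 34.55
position: [0.5594, -0.2069, 0.1563]
tcp_rot: [1.0, -0.009, -0.0, -0.0]
contact_force: [-0.0, 0.3, -0.6]
gripper_width: 0.0469
finger_force: 0.0
```

carry_out(xyz=[[0,0,-0.1],[0,0,-0.3],[0,0,-0.4],[0,0,-0.3],[0,0,0]], turn=[0,0,0,0,0], jaw=[48,48,48,48,62])

```text
clock: 35.05
position: [0.5615, -0.2079, 0.2722]
tcp_rot: [1.0, -0.009, 0.005, 0.002]
contact_force: [0.2, -0.9, -0.2]
gripper_width: 0.0532
finger_force: 0.0
```

Run:
```python
from h import *
inpocket("wagon_brake",(.557,-.205))
rel((0.548,0.095,0.25),-0.035)
```

```text
0.028 [ 0.5572 -0.2051 -0.0299] 0.949
0.038 [ 0.5577 -0.205  -0.0363] 0.887
0.048 [ 0.5585 -0.2051 -0.0365] 0.824
pos [ 0.5595 -0.2069  0.2675] yaw_y -1.5889 q6 1.12 d/0.1 [-0.17  -3.016  0.172] turn rad -1.5539186662523425 F [-0.7  0.1 -0.1] w 0.0598
```

carry_out(xyz=[[-0.024,-0.431,0.024],[-0.024,-0.431,0.024],[-0.024,-0.431,0.024],[-0.024,-0.431,0.024],[-0.024,-0.431,0.024]], turn=[0,0,0,0,0], jaw=[60,60,60,60,60])

```text
clock: 35.65
position: [0.55, 0.0105, 0.2526]
tcp_rot: [1.0, -0.009, -0.002, -0.0]
contact_force: [-0.7, -0.5, -0.3]
gripper_width: 0.0599
finger_force: 0.0
```

carry_out(xyz=[[-0.024,-0.431,0.024],[-0.024,-0.431,0.024],[0,0,0],[0,0,0],[0,0,0]], turn=[0,0,-0.074,-0.074,-0.074], jaw=[60,60,60,60,60])

```text
clock: 36.15
position: [0.5469, 0.0958, 0.2478]
tcp_rot: [0.977, 0.215, -0.002, -0.0]
contact_force: [-0.6, 0.3, -0.1]
gripper_width: 0.0599
finger_force: 0.0
```

carry_out(xyz=[[0,0,0],[0,0,0],[0,0,0],[0,0,0],[0,0,0]], turn=[-0.074,-0.074,-0.074,-0.074,-0.074], jaw=[60,60,60,60,60])

```text
clock: 36.65
position: [0.547, 0.095, 0.2478]
tcp_rot: [0.833, 0.553, -0.002, -0.001]
contact_force: [0.6, -0.1, 0.6]
gripper_width: 0.0601
finger_force: 0.0
```

carry_out(xyz=[[0,0,0],[0,0,0],[0,0,0],[0,0,0]], turn=[-0.074,-0.074,-0.037,0], jaw=[60,60,60,60])

```text
clock: 37.05
position: [0.5471, 0.0951, 0.248]
tcp_rot: [0.719, 0.695, -0.001, -0.001]
contact_force: [1.5, -0.3, 0.3]
gripper_width: 0.06
finger_force: 0.0
```

Run:
```python
from h import *
yardfit("wagon_van",(.548,.095,1.53))
yardfit("wagon_timber",(.643,.093,1.53))
rel((0.548,0.095,0.1306),-0.035)
```

```text
wagon_van [0.5455 0.0951 1.5681] 0.939
mask rows 125 260 cols 293 338
wagon_timber [0.64  0.091 1.46 ] 0.851
mask rows 125 257 cols 394 457
pos [0.5478 0.0951 0.249 ] yaw_y -0.0361 q6 0.08 d/0.1 [-1.000e-03  4.000e-03  1.184e+00] turn rad -0.0010804110057145433 F [ 1.  -0.3  0.5] w 0.0601
```

carry_out(xyz=[[0,-0.018,0.4],[0,0,0.4],[0,0,0.28],[0,0,0.1],[0,0,0]], turn=[-0.012,0,0,0,0], jaw=[60,60,60,60,60])

```text
clock: 37.75
position: [0.5456, 0.0951, 0.1304]
tcp_rot: [0.711, 0.703, -0.001, -0.001]
contact_force: [0.1, 0.8, 0.8]
gripper_width: 0.06
finger_force: 0.0
```

carry_out(xyz=[[0,0,0],[0,0,0],[0,0,0],[0,0,0],[0,0,0]], turn=[0,0,0,0,0], jaw=[20,20,20,20,20])

```text
clock: 38.25
position: [0.5467, 0.0952, 0.1328]
tcp_rot: [0.711, 0.703, 0.001, 0.001]
contact_force: [-1.1, 0.3, 5.1]
gripper_width: 0.0341
finger_force: 25.0
```

carry_out(xyz=[[0,0,-0.1],[0,0,-0.3],[0,0,-0.4],[0,0,-0.4],[0,0,-0.2]], turn=[0,0,0,0,0], jaw=[20,20,20,20,20])

```text
clock: 38.75
position: [0.5473, 0.0953, 0.2757]
tcp_rot: [0.711, 0.703, 0.002, 0.002]
contact_force: [0.3, -0.4, -0.3]
gripper_width: 0.0338
finger_force: 25.0
```

carry_out(xyz=[[0,0,0],[0,0,0]], turn=[0,0], jaw=[20,20])

```text
clock: 38.95
position: [0.5458, 0.0951, 0.2713]
tcp_rot: [0.711, 0.703, -0.0, -0.0]
contact_force: [0.2, -0.3, -2.0]
gripper_width: 0.0339
finger_force: 25.0
```

Run:
```python
from h import *
held("wagon_van",.1306); rel((.5577,-.1393,.265),-.018-np.pi/2)
```

```text
0.56 rows 140 327 end offset [ 0.0575 -0.0005  0.1126] centre off along tool x 0.0005
0.52 rows 287 399 end offset [-0.0324  0.0117  0.1126] centre off along tool x -0.0894
pos [0.5452 0.0951 0.2698] yaw_y -0.011 q6 0.06 d/0.1 [-2.343  0.151  0.048] turn rad -1.5638207051711994 F [-1.   0.1 -1. ] w 0.0337
```

carry_out(xyz=[[0,0,0],[0,0,0],[0,0,0],[0,0,0],[0,0,0]], turn=[0.074,0.074,0.074,0.074,0.074], jaw=[20,20,20,20,20])

```text
clock: 39.55
position: [0.5454, 0.0951, 0.2695]
tcp_rot: [0.918, 0.396, -0.002, -0.001]
contact_force: [0.0, -0.3, -1.2]
gripper_width: 0.0338
finger_force: 25.0
```

carry_out(xyz=[[0,0,0],[0,0,0],[0,0,0],[0,0,0],[0,0,0]], turn=[0.074,0.074,0.074,0.074,0.074], jaw=[20,20,20,20,20])

```text
clock: 40.05
position: [0.5455, 0.0951, 0.2695]
tcp_rot: [0.999, 0.037, -0.002, -0.0]
contact_force: [-0.7, 0.4, -0.6]
gripper_width: 0.034
finger_force: 25.0
```

carry_out(xyz=[[0,0,0],[0.027,0.39,0],[0.027,0.39,0],[0.027,0.39,0],[0.027,0.39,0]], turn=[0.049,0,0,0,0], jaw=[20,20,20,20,20])

```text
clock: 40.55
position: [0.5534, -0.0621, 0.2696]
tcp_rot: [1.0, -0.009, -0.002, -0.0]
contact_force: [-0.2, 0.9, -1.8]
gripper_width: 0.0333
finger_force: 25.0
```

carry_out(xyz=[[0.027,0.39,0],[0.027,0.39,0],[0,0,0],[0,0,0],[0,0,0]], turn=[0,0,0,0,0], jaw=[20,20,20,20,20])

```text
clock: 41.05
position: [0.5577, -0.138, 0.2704]
tcp_rot: [1.0, -0.009, -0.001, -0.001]
contact_force: [0.2, 0.1, -1.4]
gripper_width: 0.0336
finger_force: 25.0
```

Run:
```python
from h import *
held("wagon_van",.1325); rel((.5585,-.1393,.157),-.018-np.pi/2)
```

```text
0.63 rows 140 327 end offset [ 0.0548 -0.001   0.1144] centre off along tool x -0.0022
0.4 rows 11 273 end offset [ 0.1202 -0.005   0.1143] centre off along tool x 0.0632
pos [ 0.5579 -0.1377  0.2711] yaw_y -1.5874 q6 1.22 d/0.1 [0.007 0.017 1.141] turn rad 0.0013594301638117923 F [ 0.2  0.5 -0.6] w 0.0335
```

carry_out(xyz=[[0.01,0.003,0.2],[0,0,0.3],[0,0,0.25],[0,0,0.05],[0,0,0]], turn=[0,0,0,0,0], jaw=[20,20,20,20,20])

```text
clock: 41.65
position: [0.5589, -0.1384, 0.1911]
tcp_rot: [1.0, -0.008, -0.001, -0.0]
contact_force: [0.3, 0.4, -1.1]
gripper_width: 0.0337
finger_force: 25.0
```

carry_out(xyz=[[0,0,0.04],[0,0,0.04],[0,0,0.04],[0,0,0.04],[0,0,0.04]], turn=[0,0,0,0,0], jaw=[20,20,20,20,20])

```text
clock: 42.15
position: [0.5593, -0.1395, 0.1716]
tcp_rot: [1.0, -0.009, 0.0, 0.0]
contact_force: [0.2, -0.0, -2.1]
gripper_width: 0.0334
finger_force: 25.0
```

carry_out(xyz=[[0,0,0.03],[0,0,0.03],[0,0,0.03],[0,0,0.01],[0,0,0.01]], turn=[0,0,0,0,0], jaw=[20,20,20,20,20])

```text
clock: 42.65
position: [0.5592, -0.1394, 0.1605]
tcp_rot: [1.0, -0.009, 0.0, -0.0]
contact_force: [0.2, 1.0, -0.6]
gripper_width: 0.0337
finger_force: 25.0
```

carry_out(xyz=[[0,0,0.01],[0,0,0.01],[0,0,0.01],[0,0,0],[0,0,0]], turn=[0,0,0,0,0], jaw=[20,20,20,20,20])

```text
clock: 43.15
position: [0.5592, -0.1394, 0.1576]
tcp_rot: [1.0, -0.009, 0.0, -0.0]
contact_force: [-0.7, 0.5, -0.5]
gripper_width: 0.0339
finger_force: 25.0
```

carry_out(xyz=[[0,0,0.01],[0,0,0],[0,0,0],[0,0,0],[0,0,0]], turn=[0,0,0,0,0], jaw=[20,20,36,48,48])

```text
clock: 43.65
position: [0.5592, -0.1394, 0.1567]
tcp_rot: [1.0, -0.009, 0.0, -0.0]
contact_force: [0.3, 0.2, 0.3]
gripper_width: 0.0469
finger_force: 0.0
```

carry_out(xyz=[[0,0,-0.1],[0,0,-0.3],[0,0,-0.4],[0,0,-0.3],[0,0,0]], turn=[0,0,0,0,0], jaw=[48,48,48,48,62])

```text
clock: 44.15
position: [0.5615, -0.1402, 0.2723]
tcp_rot: [1.0, -0.009, 0.005, 0.002]
contact_force: [1.2, 0.2, 0.5]
gripper_width: 0.0528
finger_force: 0.0
```

Run:
```python
from h import *
inpocket("wagon_van",(.557,-.139))
rel((0.641,0.091,0.25),-0.035)
```

```text
0.028 [ 0.5589 -0.1376 -0.0112] 0.951
0.038 [ 0.5606 -0.1375 -0.0174] 0.892
0.048 [ 0.5585 -0.1379 -0.0199] 0.83
pos [ 0.5593 -0.1394  0.2677] yaw_y -1.589 q6 1.22 d/0.1 [ 0.775 -2.319  0.177] turn rad -1.5539604451016418 F [ 0.1  0.4 -0.4] w 0.0598
```

carry_out(xyz=[[0,-0.387,0],[0,-0.387,0],[0,-0.387,0],[0,-0.387,0],[0,-0.387,0]], turn=[0,0,0,0,0], jaw=[60,60,60,60,60])

```text
clock: 44.75
position: [0.5616, 0.0555, 0.2649]
tcp_rot: [1.0, -0.009, -0.002, -0.0]
contact_force: [1.8, -0.3, -0.9]
gripper_width: 0.0601
finger_force: 0.0
```

carry_out(xyz=[[0,-0.387,0],[0.388,0,0.088],[0.388,0,0.088],[0,0,0],[0,0,0]], turn=[0,0,0,-0.074,-0.074], jaw=[60,60,60,60,60])

```text
clock: 45.25
position: [0.641, 0.0914, 0.2457]
tcp_rot: [0.99, 0.142, -0.003, -0.0]
contact_force: [-0.1, 0.7, 0.2]
gripper_width: 0.0602
finger_force: 0.0
```

carry_out(xyz=[[0,0,0],[0,0,0],[0,0,0],[0,0,0],[0,0,0]], turn=[-0.074,-0.074,-0.074,-0.074,-0.074], jaw=[60,60,60,60,60])

```text
clock: 45.75
position: [0.6401, 0.0913, 0.2469]
tcp_rot: [0.872, 0.49, -0.002, -0.001]
contact_force: [0.2, -1.3, -0.0]
gripper_width: 0.0597
finger_force: 0.0
```

carry_out(xyz=[[0,0,0],[0,0,0],[0,0,0],[0,0,0],[0,0,0]], turn=[-0.074,-0.074,-0.074,-0.037,0], jaw=[60,60,60,60,60])

```text
clock: 46.25
position: [0.6401, 0.0913, 0.2471]
tcp_rot: [0.719, 0.695, -0.001, -0.001]
contact_force: [0.4, 0.4, -0.1]
gripper_width: 0.0599
finger_force: 0.0
```

Run:
```python
from h import *
yardfit("wagon_timber",(.641,.091,1.5))
rel((0.641,0.091,0.128),-0.05)
```

```text
wagon_timber [0.6371 0.0898 1.4476] 0.923
mask rows 125 259 cols 290 342
pos [0.6405 0.0913 0.2477] yaw_y -0.0367 q6 0.07 d/0.1 [-0.003  0.008  1.197] turn rad 0.013332793457098813 F [0.3 0.  0.7] w 0.06
```

carry_out(xyz=[[-0.01,-0.025,0.4],[0,0,0.4],[0,0,0.3],[0,0,0.105],[0,0,0]], turn=[0.037,0,0,0,0], jaw=[60,60,60,60,60])

```text
clock: 46.85
position: [0.6375, 0.0904, 0.1267]
tcp_rot: [0.745, 0.667, -0.001, -0.001]
contact_force: [-0.3, -0.8, -0.5]
gripper_width: 0.0599
finger_force: 0.0
```

carry_out(xyz=[[0,0,0],[0,0,0],[0,0,0],[0,0,0],[0,0,0]], turn=[0,0,0,0,0], jaw=[20,20,20,20,20])

```text
clock: 47.35
position: [0.639, 0.0905, 0.13]
tcp_rot: [0.745, 0.668, 0.001, 0.001]
contact_force: [-0.7, 0.3, 5.3]
gripper_width: 0.0337
finger_force: 25.0
```

carry_out(xyz=[[0,0,-0.1],[0,0,-0.3],[0,0,-0.4],[0,0,-0.4],[0,0,-0.2]], turn=[0,0,0,0,0], jaw=[20,20,20,20,20])

```text
clock: 47.85
position: [0.6395, 0.0905, 0.2729]
tcp_rot: [0.745, 0.668, 0.002, 0.002]
contact_force: [0.3, -0.2, -0.6]
gripper_width: 0.0333
finger_force: 25.0
```

carry_out(xyz=[[0,0,0],[0,0,0]], turn=[0,0], jaw=[20,20])

```text
clock: 48.05
position: [0.638, 0.0904, 0.2681]
tcp_rot: [0.745, 0.668, -0.0, -0.0]
contact_force: [-0.8, -0.1, -1.0]
gripper_width: 0.0335
finger_force: 25.0
```

Run:
```python
from h import *
held("wagon_timber",.129); rel((.5589,-.0733,.265),-.018-np.pi/2)
```

```text
0.8 rows 139 326 end offset [0.0582 0.0014 0.111 ] centre off along tool x 0.0002
pos [0.6375 0.0904 0.2665] yaw_y -0.109 q6 0.14 d/0.1 [-1.713 -0.603  0.018] turn rad 1.4797645861892696 F [-0.5  0.1 -1.5] w 0.0338
```

carry_out(xyz=[[0,0,0],[0,0,0],[0,0,0],[0,0,0],[0,0,0]], turn=[0.074,0.074,0.074,0.074,0.074], jaw=[20,20,20,20,20])

```text
clock: 48.65
position: [0.6377, 0.0904, 0.2661]
tcp_rot: [0.937, 0.35, -0.002, -0.001]
contact_force: [0.4, 0.4, -1.4]
gripper_width: 0.0337
finger_force: 25.0
```

carry_out(xyz=[[0,0,0],[0,0,0],[0,0,0],[0,0,0],[0,0,0]], turn=[0.074,0.074,0.074,0.074,0.074], jaw=[20,20,20,20,20])

```text
clock: 49.15
position: [0.6377, 0.0904, 0.2661]
tcp_rot: [1.0, -0.012, -0.002, 0.0]
contact_force: [0.7, 0.0, -1.3]
gripper_width: 0.0341
finger_force: 25.0
```

carry_out(xyz=[[-0.378,0,0],[-0.378,0,0],[0,0,0],[0,0.413,0],[0,0.413,0]], turn=[0,0,0,0,0], jaw=[20,20,20,20,20])

```text
clock: 49.65
position: [0.5611, 0.0093, 0.2672]
tcp_rot: [1.0, -0.008, -0.001, -0.0]
contact_force: [0.7, -0.3, -2.2]
gripper_width: 0.0337
finger_force: 25.0
```

carry_out(xyz=[[0,0.413,0],[0,0.413,0],[0,0,0],[0,0,0],[0,0,0]], turn=[0,0,0,0,0], jaw=[20,20,20,20,20])

```text
clock: 50.15
position: [0.5598, -0.0727, 0.2676]
tcp_rot: [1.0, -0.009, -0.001, -0.001]
contact_force: [-1.0, 0.5, -1.7]
gripper_width: 0.034
finger_force: 25.0
```

Run:
```python
from h import *
held("wagon_timber",.13); rel((.5595,-.0733,.154),-.018-np.pi/2)
```

```text
0.58 rows 139 326 end offset [ 0.0558 -0.0014  0.1119] centre off along tool x -0.0022
pos [ 0.5599 -0.0722  0.2681] yaw_y -1.5875 q6 1.34 d/0.1 [-0.003  0.012  1.141] turn rad 0.00125866635520544 F [ 0.3  1.1 -1.4] w 0.0343
```

carry_out(xyz=[[0,0,0.2],[0,0,0.3],[0,0,0.25],[0,0,0.05],[0,0,0]], turn=[0,0,0,0,0], jaw=[20,20,20,20,20])

```text
clock: 50.75
position: [0.5597, -0.0724, 0.188]
tcp_rot: [1.0, -0.008, -0.001, -0.0]
contact_force: [0.2, 0.2, -1.0]
gripper_width: 0.0333
finger_force: 25.0
```

carry_out(xyz=[[0,0,0.04],[0,0,0.04],[0,0,0.04],[0,0,0.04],[0,0,0.04]], turn=[0,0,0,0,0], jaw=[20,20,20,20,20])

```text
clock: 51.25
position: [0.56, -0.0735, 0.1685]
tcp_rot: [1.0, -0.009, 0.0, 0.0]
contact_force: [0.1, -0.3, -1.9]
gripper_width: 0.0337
finger_force: 25.0
```

carry_out(xyz=[[0,0,0.03],[0,0,0.03],[0,0,0.03],[0,0,0.01],[0,0,0.01]], turn=[0,0,0,0,0], jaw=[20,20,20,20,20])

```text
clock: 51.75
position: [0.5599, -0.0734, 0.1574]
tcp_rot: [1.0, -0.009, -0.0, -0.0]
contact_force: [0.2, -0.3, -1.3]
gripper_width: 0.0333
finger_force: 25.0
```

carry_out(xyz=[[0,0,0.01],[0,0,0.01],[0,0,0.01],[0,0,0],[0,0,0]], turn=[0,0,0,0,0], jaw=[20,20,20,20,20])

```text
clock: 52.25
position: [0.5599, -0.0733, 0.1546]
tcp_rot: [1.0, -0.009, 0.0, -0.0]
contact_force: [-0.2, 0.5, -0.6]
gripper_width: 0.0337
finger_force: 25.0
```

carry_out(xyz=[[0,0,0.01],[0,0,0],[0,0,0],[0,0,0],[0,0,0]], turn=[0,0,0,0,0], jaw=[20,20,36,48,48])

```text
clock: 52.75
position: [0.5599, -0.0734, 0.1535]
tcp_rot: [1.0, -0.009, 0.0, -0.0]
contact_force: [0.4, 0.1, -1.1]
gripper_width: 0.0469
finger_force: 0.0
```

carry_out(xyz=[[0,0,-0.1],[0,0,-0.3],[0,0,-0.4],[0,0,-0.3],[0,0,0]], turn=[0,0,0,0,0], jaw=[48,48,48,48,62])

```text
clock: 53.25
position: [0.5622, -0.0739, 0.269]
tcp_rot: [1.0, -0.009, 0.005, 0.001]
contact_force: [-0.1, 0.4, 0.7]
gripper_width: 0.0528
finger_force: 0.0
```

Run:
```python
from h import *
inpocket("wagon_timber",(.558,-.073))
for n,p in (("wagon_van",(.5589,-.1376)),("wagon_brake",(.5572,-.2051)),("wagon_vent",(.5577,-.2692))):
    print(n); inpocket(n,p)
g=vision.grab_frame("side"); o=best(g,"knife",proj(g,[[.434,.2,.01]])[0])
print("knife",None if o is None else fit([(g,o)],BX["knife"],(.434,.188,-1.64)))
print("tank",[ (r["conf"],r["location"]) for r in nets.regions_of(g,"wagon_tank")[:3]])
rel((.45,-.2,.3),None)
```

```text
0.028 [ 0.5587 -0.0717 -0.0266] 0.921
0.038 [ 0.5579 -0.0716 -0.0327] 0.87
0.048 [ 0.5585 -0.0719 -0.0181] 0.81
wagon_van
0.028 [ 0.5573 -0.1371 -0.0017] 0.791
0.038 [ 0.5603 -0.1358  0.0178] 0.724
0.048 [ 0.5631 -0.1345  0.0593] 0.656
wagon_brake
0.028 [ 0.5565 -0.2042 -0.032 ] 0.91
0.038 [ 0.5566 -0.2008 -0.0113] 0.88
0.048 [ 0.5576 -0.197   0.0526] 0.773
wagon_vent
0.028 [ 0.5576 -0.2683 -0.0212] 0.92
0.038 [ 0.558  -0.2637 -0.0168] 0.843
0.048 [ 0.5573 -0.2566  0.0227] 0.725
knife (array([ 0.43528942,  0.18920234, -1.66453476]), np.float64(0.901920509397145))
tank [(0.69, [293.1, 163.7])]
pos [ 0.5598 -0.0733  0.2629] yaw_y -1.589 q6 1.34 d/0.1 [-1.075  1.286 -0.37 ] turn rad None F [ 0.6  0.4 -0.4] w 0.0619
```

carry_out(xyz=[[0,0,-0.4],[0,0,-0.4],[0.315,0.258,0],[0.315,0.258,0],[0.315,0.258,0]], turn=[0,0,0,0,0], jaw=[0,0,0,0,0])

```text
clock: 54.3
position: [0.6539, -0.1531, 0.3442]
tcp_rot: [1.0, -0.009, 0.001, 0.0]
contact_force: [0.8, -0.1, 0.3]
gripper_width: 0.0255
finger_force: 0.0
```

carry_out(xyz=[[0.315,0.258,0],[0.315,0.258,0],[0,0,0],[0,0,0]], turn=[0,0,0,0], jaw=[0,0,0,0])

```text
clock: 54.7
position: [0.7152, -0.2057, 0.3418]
tcp_rot: [1.0, -0.009, -0.001, -0.001]
contact_force: [-0.4, -0.3, 0.9]
gripper_width: 0.0002
finger_force: 0.0
```

Run:
```python
from h import *
rel((.715,-.205,.262),-.018-np.pi/2)
g=vision.grab_frame("side")
for r in nets.regions_of(g,"wagon_tank")[:3]: print(r["conf"],r["location"],r["mask"].sum())
t=vision.grab_frame("top")
for r in nets.regions_of(t,"wagon_tank")[:3]: print(r["conf"],r["location"],r["mask"].sum())
```

```text
pos [ 0.7152 -0.2057  0.3418] yaw_y -1.5897 q6 1.22 d/0.1 [ 0.    -0.006  0.798] turn rad -0.0009431736107163857 F [-0.4 -0.3  0.9] w 0.0002
```

carry_out(xyz=[[0,0,0.4],[0,0,0.34],[0,0,0],[-0.2,0,0],[-0.19,0,0]], turn=[0,0,0,0,0], jaw=[0,0,0,0,0])

```text
clock: 55.4
position: [0.6759, -0.204, 0.2716]
tcp_rot: [1.0, -0.009, 0.001, 0.0]
contact_force: [-0.4, -0.1, 0.2]
gripper_width: 0.0007
finger_force: 0.0
```

carry_out(xyz=[[-0.122,0,-0.023],[-0.122,0,-0.023],[-0.125,0,0],[-0.125,0,0],[-0.125,0,0.027]], turn=[0,0,0,0,0], jaw=[0,0,0,0,0])

```text
clock: 55.9
position: [0.614, -0.2034, 0.2732]
tcp_rot: [1.0, -0.009, 0.002, 0.001]
contact_force: [1.3, 0.3, 2.6]
gripper_width: 0.0006
finger_force: 1.0
```

carry_out(xyz=[[-0.125,0,0.027],[-0.12,0,0.05],[-0.12,0,0.05],[-0.108,0,0.07],[-0.108,0,0.07]], turn=[0,0,0,0,0], jaw=[0,0,0,0,0])

```text
clock: 56.4
position: [0.5555, -0.2024, 0.2454]
tcp_rot: [1.0, -0.009, 0.001, 0.0]
contact_force: [1.4, 1.0, 0.6]
gripper_width: 0.0005
finger_force: 0.4
```

Run:
```python
from h import *
rel((.556,-.205,.243),-.018-np.pi/2)
g=vision.grab_frame("side"); hs=cv2.cvtColor(g["image"],cv2.COLOR_RGB2HSV)
m=((hs[...,0]>100)&(hs[...,0]<125)&(hs[...,1]>120)).astype(np.uint8); ys,xs=np.where(m[120:,300:520]); print("blue bbox",xs.min()+300,xs.max()+300,ys.min()+120,ys.max()+120)
for th in (0,.3,.6,.9,1.2,1.6): print(th,[proj(g,lidpts(th,y)).round(0).tolist() for y in(-.179,.179)])
```

```text
pos [ 0.5555 -0.2024  0.2454] yaw_y -1.589 q6 1.12 d/0.1 [0.005 0.026 0.024] turn rad -0.00016084139924998908 F [1.4 1.  0.6] w 0.0005
blue bbox 311 464 185 329
0 [[[413.0, 321.0], [415.0, 312.0]], [[308.0, 224.0], [307.0, 215.0]]]
0.3 [[[418.0, 307.0], [423.0, 295.0]], [[309.0, 210.0], [312.0, 198.0]]]
0.6 [[[427.0, 289.0], [435.0, 276.0]], [[315.0, 193.0], [321.0, 182.0]]]
0.9 [[[440.0, 271.0], [451.0, 258.0]], [[326.0, 177.0], [334.0, 166.0]]]
1.2 [[[456.0, 254.0], [467.0, 242.0]], [[339.0, 163.0], [348.0, 154.0]]]
1.6 [[[477.0, 236.0], [487.0, 229.0]], [[358.0, 149.0], [368.0, 144.0]]]
```

carry_out(xyz=[[-0.092,0,0.09],[-0.092,0,0.09],[-0.073,0,0.105],[-0.073,0,0.105],[-0.035,0,0.07]], turn=[0,0,0,0,0], jaw=[0,0,0,0,0])

```text
clock: 56.95
position: [0.5187, -0.2016, 0.1983]
tcp_rot: [1.0, -0.009, -0.0, -0.0]
contact_force: [0.3, 0.1, 0.2]
gripper_width: 0.0007
finger_force: 0.3
```

carry_out(xyz=[[-0.03,0,0.05],[-0.02,0,0.04],[-0.01,0,0.03],[0,0,0.02],[0,0,0.02]], turn=[0,0,0,0,0], jaw=[0,0,0,0,0])

```text
clock: 57.45
position: [0.5136, -0.2016, 0.1827]
tcp_rot: [1.0, -0.009, -0.0, -0.0]
contact_force: [-0.3, -0.1, 0.1]
gripper_width: 0.0005
finger_force: 0.3
```

carry_out(xyz=[[0,0,0.01],[0,0,0.01],[0,0,0],[0,0,0]], turn=[0,0,0,0], jaw=[0,0,0,0])

```text
clock: 57.85
position: [0.5135, -0.2015, 0.1819]
tcp_rot: [1.0, -0.009, 0.0, 0.0]
contact_force: [-2.2, 0.1, 6.3]
gripper_width: 0.0007
finger_force: 3.5
```

carry_out(xyz=[[0,0,0.01],[0,0,0],[0,0,0]], turn=[0,0,0], jaw=[0,0,0])

```text
clock: 58.15
position: [0.5135, -0.2015, 0.1818]
tcp_rot: [1.0, -0.009, 0.0, 0.0]
contact_force: [-2.8, 1.1, 11.3]
gripper_width: 0.0006
finger_force: 6.2
```

carry_out(xyz=[[0,0,-0.1],[0,0,-0.4],[0,0,-0.45],[0,0,-0.45],[-0.4,0,0]], turn=[0,0,0,0,0], jaw=[0,0,0,0,0])

```text
clock: 58.65
position: [0.4798, -0.2034, 0.3268]
tcp_rot: [1.0, -0.008, 0.008, 0.004]
contact_force: [-1.0, -1.1, -1.0]
gripper_width: 0.0004
finger_force: 0.0
```

carry_out(xyz=[[-0.4,-0.2,0],[-0.4,-0.2,0],[0,0,0],[0,0,0],[0,0,0]], turn=[0,0,0,0,0], jaw=[0,0,0,0,0])

```text
clock: 59.15
position: [0.3955, -0.16, 0.3203]
tcp_rot: [1.0, -0.009, 0.001, 0.001]
contact_force: [-0.1, -0.0, -0.1]
gripper_width: 0.0005
finger_force: 0.0
```

Run:
```python
from h import *
g=vision.grab_frame("side"); t=vision.grab_frame("top")
for k,f in (("s",g),("t",t)):
    m=best(f,"case",proj(f,[[.5565,-.2053,.084]])[0])
    if m is not None:
        for h in (.084,.090,.096): print(k,h,[v if np.isscalar(v) else v.round(4) for v in fit([(f,m)],[box(-.076,.076,.358,0,h)],(.5565,-.2053,-.018))])
    o=best(f,"knife",proj(f,[[.434,.2,.01]])[0]); print("knife",k,None if o is None else fit([(f,o)],BX["knife"],(.434,.188,-1.64)))
    for n in ("wagon_van","wagon_vent","wagon_timber","wagon_brake"): print(n,k,rgn(f,n,0)[:2])
print(ctrl.sense()["position"],ctrl.sense()["contact_force"])
```

```text
s 0.084 [array([ 0.557 , -0.2049, -0.0136]), np.float64(0.939932318104907)]
s 0.09 [array([ 0.5559, -0.2052, -0.0162]), np.float64(0.9199362058256925)]
s 0.096 [array([ 0.5555, -0.2054, -0.0131]), np.float64(0.895987009261536)]
knife s (array([ 0.43584397,  0.18995553, -1.63801747]), np.float64(0.9120404508585274))
wagon_van s [(0.73, [446, 346], 788)]
wagon_vent s []
wagon_timber s []
wagon_brake s []
t 0.084 [array([ 0.5576, -0.205 , -0.0074]), np.float64(0.5889013329535376)]
t 0.09 [array([ 0.5579, -0.2042,  0.0025]), np.float64(0.5823496705501907)]
t 0.096 [array([ 0.5573, -0.2015,  0.0065]), np.float64(0.5731458893946634)]
knife t (array([ 0.4337697 ,  0.18849358, -1.65396422]), np.float64(0.9397590361445783))
wagon_van t []
wagon_vent t [(0.33, [227, 247], 797)]
wagon_timber t []
wagon_brake t []
[ 0.394312   -0.15937264  0.31973512] [ 0.11462399 -0.27622064  0.07049166]
```

Lid is shut (the 84 mm height fits best), no wagons are left in the yard, and the knife is on the mat. Handing in.

```bash
python3 -c "
from workcell import ctrl
print(ctrl.hand_in())"
```

```text
the job is handed in; nothing more can be done
None
```

The job is handed in, with no verdict returned. By camera checks, all four wagons present (van, vent, timber, brake; no tank wagon) are fully home in the foam, the lid is shut and the knife is back on the mat. I did not re-check the locomotive, paint jar and glue bottle at the end, but the arm never went for them.

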